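# Gauge a dop's shank in the bench micrometer

## Task

Measure the brass dop's shank: lay it in the micrometer's V block and slide it in under the spindle until the dop's shoulder bears gently on the front of the block. Then bring the spindle down on it with the small ratchet knob only (clockwise from above) until the ratchet slips, let it slip two or three clicks and stop, leaving the dop clamped for the reading.

Things in the scene. Friction and masses are not known exactly. Their poses are not given: they have to be found in the camera images.
- dop_head (a point): centre of the square head of the loose brass dop (70 g): head 14 x 14 mm across, 26 mm long, then a round shank of 9 mm diameter, about 70 mm long, on the same axis. The x axis runs along the dop, from the head to the tip of the shank. It lies on a flat of the head, whose sides stand upright, with the tip of the shank on the bench (2 degrees down).
- dop_shoulder (a point): point on the dop's axis at its shoulder, where the shank leaves the head (13 mm from dop_head along x); same axes.
- v_mouth (a point): point on the front end face of the micrometer's fixed steel V block, 44 mm above the bench. The dop's axis passes through it when the shank lies in the groove, and the dop's shoulder comes to it when home. x points along the groove to the back, away from the robot; z up. In front of this face there is only bench.
- vblock: the fixed V block: 75 mm long in x, 28 mm wide, top 44 mm above the bench; 90-degree groove along x, 6.4 mm deep, 12.7 mm wide at the top, open at both ends. Origin at bench level below the spindle, 60 mm behind v_mouth; same axes. From 43 mm behind v_mouth backwards the micrometer's 33 mm wide arm is overhead, its nose 60 mm above the bench.
- spindle: the micrometer's steel spindle, 8 mm thick; origin at the centre of its lower face, which points down at the V block; it moves straight down (and does not turn) by 15 mm a turn of the thimble. At the start its face is 2 to 5 mm higher than the top of a shank lying in the groove. The screw holds by its own friction when let go.
- thimble (a joint): turn of the thimble, the 24 mm thick, 26 mm high graduated sleeve that drives the spindle, rad; grows clockwise seen from above, spindle down by 2.39 mm a rad, range 0 to 4.19. It turns in place at constant height, its top 121 mm above the bench. Turning it direct by-passes the ratchet and crushes the part.
- ratchet (a joint): slip of the ratchet knob against the thimble, rad; 0 at the start, grows clockwise seen from above; a click is 0.26 rad. The knob carries the thimble round against 0.062 N m of friction; as the spindle loads the part the torque rises within about half a radian to 0.115 N m; there the knob slips, the thimble stays and the spindle presses with about 22 N. It turns without end.
- ratchet_grip (a point): centre of the ratchet knob, on the vertical axis of the spindle: a fluted steel knob of 16 mm diameter, 20 mm high, on top of the thimble; its lower edge is 1 mm above the thimble's top, its own top 142 mm above the bench.
- gem_box: bystander: round clear gem box, 44 mm across, 20 mm high; origin under its centre
- nut: bystander: steel hexagon nut, 27 mm, 13 mm high; origin under its centre
- loupe: bystander: folded pocket loupe, 25 x 47 x 17 mm; origin under its centre

How it is judged:
On the way, in this order (a step that is already met when the one before it is completed fails the run):
1. the dop lies in the V block with its shoulder on the block's front face (distance between dop_shoulder and v_mouth below 0.003 m and angle between the x axis of dop_shoulder and the x axis of v_mouth, either way round below 0.06 rad), for 0.2 s.
2. the spindle bears on the dop and the ratchet has slipped at least one click (value of joint ratchet above 0.26 rad and contact force between spindle and dop above 8 N), for 0.2 s.
At the end, for the whole second after the job is handed in: The dop lies in the groove with its shoulder within 3 mm of the block's front face and its axis within 0.06 rad of the groove's, the spindle bears on it with more than 8 N, and the ratchet has slipped at least one click (0.26 rad) and no more than four (1.05 rad) (all of step 1 and all of step 2 and value of joint ratchet below 1.05 rad and linear speed of dop below 0.01 m/s); the robot touches nothing.
It fails at once if the ratchet is wound on for more than four clicks (value of joint ratchet above 1.05 rad).
It fails at once if the spindle is forced on the dop with more than 30 N (contact force between spindle and dop above 30 N).
It fails at once if the dop is rammed into the V block with more than 40 N (contact force between dop and vblock above 40 N).
It fails at once if a bystander is moved more than 20 mm (distance of any of gem_box, nut, loupe from where it was at the start of the episode above 0.02 m).
It also fails if it takes over 72 s, if anything falls off the work surface, if the arm or the gripper's body presses on something with over 40 N, if the wrist force passes 120 N, or if a joint passes its speed limit or range.

## Robot

A 7-joint arm with a two-finger parallel gripper is mounted at the origin on a cart in front of the work surface, level with it; the furniture and walls round the work are solid. World frame = base frame: x ahead of the robot, y to its left, z up, the work surface at z = 0. Lengths are in m, angles in rad, forces in N, time in s.
With the tool pointing down it reaches from about 0.425 to 0.95 m from the base axis. Payload 4.7 kg.
Tool frame: the origin (TCP) lies midway between the tips of the shut fingers; the grasp point (between the pads) lies manip.grip_depth behind it (manip.grip_depth is the distance from the TCP to the grasp point, in m); y points along the fingers, x is the direction in which the jaws open and shut, and the axes are right-handed (so a half turn about y gives the same grasp; the last joint's range is limited). The gripper opens to 87 mm and grips with 3 to 60 N. Pads are 19 mm wide; open, the fingers measure 117 mm over their backs; the gripper's body (75 mm by 190 mm) begins 51 mm behind the grasp point.
Start: joints at [1.263, 0.469, -0.049, 1.532, 0.024, 1.141, -0.082], TCP at [0.186, -0.649, 0.223] pointing down, gripper open.
Joint ranges: [-2.59, 2.59], [-0.33, 1.99], [-1.39, 1.29], [0.1, 2.45], [-1.04, 4.18], [0.21, 1.99], [-2.66, 2.66]. Speed limits (rad/s): [2.57, 2.57, 3.14, 3.14, 3.14, 3.14, 3.14].

## Interface

Orientations are given as a unit quaternion [x, y, z, w].
In Python, from workcell import readout, imaging, manip gives the robot as it stands.
- The arm moves only by the tool jog_arm, never from a script. Its argument "targets" is a list of rows, each a list of 7 numbers: the turn, a rotation vector about the tool's x, y, z in degrees, then the shift along the tool's x, y, z in mm, then the opening, from 0 (shut) to 1 (fully open). In form: [[rx, ry, rz, dx, dy, dz, claw], ...]. A call has 1 to 20 rows; each row is the pose to reach, as a shift and turn from the pose commanded when the call began, along the tool's axes at that moment; what a row does not reach only later rows make up. A row lasts 1/12 s, in which the tool goes at most 41.7 mm and 7.16 degrees, less where a joint would pass 70% of its speed; a pose out of reach is approached as far as the arm can. A call with a gripper value outside its range is refused whole. The fingers move at their own pace and stop on an object; "grip_force" is the grip in N (left out, the last holds). Time passes only in rows, so rows that repeat a pose let the fingers close. It gives the time, the measured TCP pose, the force and the opening at its end, in the units of the state.
- readout.sense(): the state, without advancing time (a new reading comes with each control period).
- imaging.snapshot(name): name is "scene" or "side" or "wrist"; returns a dict with "color" (400x640x3 uint8, red, green, blue), "K" (3x3 intrinsics, pixels), "R" (3x3) and "t" (3): a world point X has camera coordinates R X + t. Camera axes: x right, y down, z forward; pixel columns grow to the right and rows downward; lengths in m; the calibration is good to about 2 mm. The wrist camera is an equidistant fisheye: a pixel r from the principal point sees the ray r / f radians off the axis. A picture is of the moment at which its call begins. There is no depth.
- manip.job_done(): hands the job in, once; it reports no verdict.
Trained networks look in the newest picture that a camera, given by its name, has taken for a name from the list of things; names that differ only in an ending like _2 or _b are one class to them, and where a whole thing is asked for, a point or a joint stands for the part that bears it (a point fixed in the world has none). Each returns a list of dicts, best first, with "confidence" (0 to 1); they miss things now and then, are a little off and sometimes report something else, mostly with a low value. They report only what shows in the picture. A call takes as long as a camera call.
- imaging.search_frame(camera, label): "location" ([x, y, z] in m, in world coordinates, good to about 4 mm: the middle of the surface that is visible of it).
- imaging.silhouettes(camera, label): "mask" (400x640 bool, what is visible of it).
The state is a dict: "clock": time; "joint_positions": joint angles; "qvel": joint speeds; "effort": joint torques, N m; "eef_pos": TCP position; "tcp_rot": TCP orientation; "contact_force": force on the tool from outside, world axes, zero at the start; "wrist_torque": the same for the moment, N m; "opening": opening from 0.0 (shut) to 1.0 (fully open).
Only numpy, scipy, OpenCV 4.12 (cv2) and the standard library are available. Lean on these libraries where they do the work, as an engineer would, in place of code of your own. Each camera call takes 0.05 s, during which the arm holds its last target.

## Working session

There is one attempt and no reset: what is moved stays moved. The work goes in short steps, Python scripts to look and compute and a tool call to move; the robot and the scene stay as the last step left them, time stands still between calls to the robot, and variables do not carry over. Pictures are saved under pics/ and viewed, and the job is handed in when it is done.

Besides the shell and the picture viewer there is one more tool, called after "Call:" as name([rows], argument=value, ...), one row to a line, values as JSON. jog_arm: Moves the arm, as the interface text tells. Its arguments: {"type":"object","properties":{"targets":{"type":"array"},"grip_force":{"type":"number"}},"required":["targets"]}

```bash
mkdir -p pics; ls; python3 - <<'E'
from workcell import readout, imaging, manip
import cv2
s=readout.sense()
for k,v in s.items(): print(k,v)
print(manip.grip_depth)
for c in ["scene","side","wrist"]:
    d=imaging.snapshot(c)
    cv2.imwrite(f"pics/{c}0.png",d["color"][:,:,::-1])
    print(c,d["K"],d["R"],d["t"])
    for l in ["dop_head","vblock","spindle","thimble","ratchet_grip","gem_box","nut","loupe"]:
        r=imaging.search_frame(c,l)
        print(l,[(x["location"],x["confidence"]) for x in r[:2]])
E
```

```text
pics
clock 0.0
joint_positions [ 1.26309307  0.46942802 -0.0486046   1.53371949  0.02410874  1.14099608
 -0.08229648]
qvel [-0.00107833  0.00085133  0.00054284  0.00056129  0.00032566 -0.0004084
 -0.00045778]
effort [ 4.73587133e-04 -5.07969689e+01 -8.05829046e-02 -2.36153376e+01
 -6.13739365e-02  3.80671152e-02  1.64972826e-04]
eef_pos [ 0.18560675 -0.64834109  0.2214977 ]
tcp_rot [-0.56423872  0.42623127 -0.42508998  0.56503105]
contact_force [-0.17138559 -0.65233937 -0.06427749]
wrist_torque [ 0.0083964   0.01206177 -0.05004788]
opening 0.9999399058479524
0.0187
scene [[462.45077179   0.         318.55482569]
 [  0.         462.45077179 206.8119905 ]
 [  0.           0.           1.        ]] [[-0.82393479 -0.56661398 -0.00894811]
 [-0.32910601  0.49130066 -0.8064198 ]
 [ 0.46132495 -0.66149245 -0.59127577]] [0.35057356 0.32610317 0.66238597]
dop_head [([0.4783, -0.0112, 0.0106], 0.58)]
vblock [([0.5166, -0.3052, 0.0381], 0.91), ([0.5395, -0.3189, 0.1379], 0.48)]
spindle []
thimble [([0.545, -0.3199, 0.1194], 0.74)]
ratchet_grip []
gem_box [([0.5656, 0.0634, 0.021], 0.55)]
nut [([
[... 419 characters left out ...]
75, -0.3126, 0.0394], 0.55)]
spindle [([0.4703, -0.0035, 0.0096], 0.17)]
thimble [([0.541, -0.3185, 0.117], 0.78)]
ratchet_grip [([0.5429, -0.3172, 0.1382], 0.53)]
gem_box [([0.5646, 0.0693, 0.0224], 0.81)]
nut [([0.4372, -0.1375, 0.0067], 0.46)]
loupe [([0.5423, -0.1137, 0.0211], 0.56)]
wrist [[309.70691629   0.         320.19913262]
 [  0.         309.70691629 202.0997291 ]
 [  0.           0.           1.        ]] [[ 2.75994327e-01 -9.61159172e-01  4.21456637e-04]
 [-9.31074742e-01 -2.67246763e-01  2.48352558e-01]
 [-2.38593706e-01 -6.89363048e-02 -9.68669618e-01]] [-0.67542276 -0.03095886  0.38946502]
dop_head []
vblock []
spindle []
thimble []
ratchet_grip []
gem_box []
nut []
loupe []
```

View pics/scene0.png

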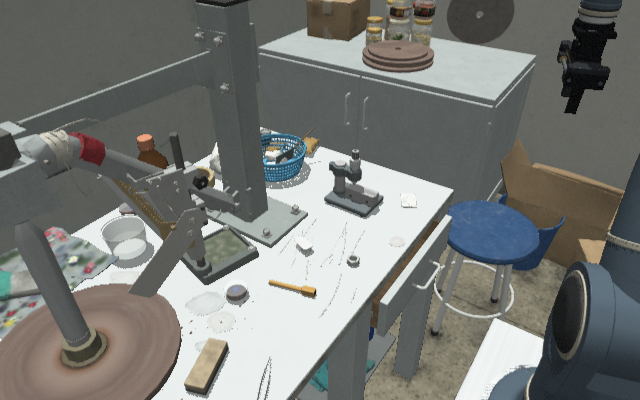

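View pics/side0.png

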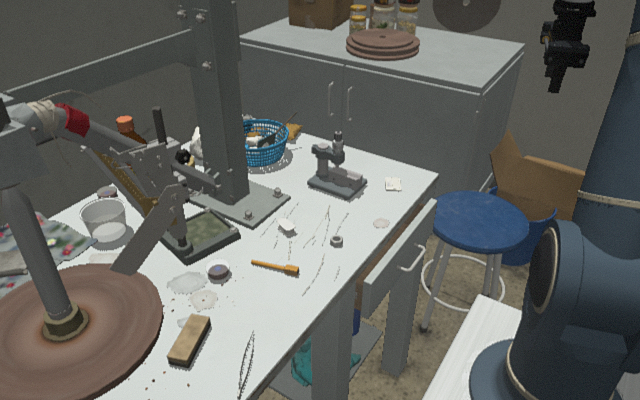

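View pics/wrist0.png

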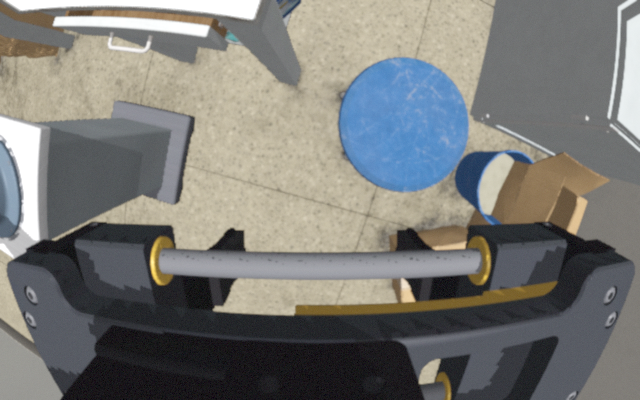

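```bash
cat > h.py <<'E'
from workcell import readout, imaging, manip
import numpy as np, cv2
from scipy.spatial.transform import Rotation as Ro
def ray(d,uv,fish=False):
    K,R,t=d["K"],d["R"],d["t"]
    x=(uv[0]-K[0,2])/K[0,0]; y=(uv[1]-K[1,2])/K[1,1]
    if fish:
        th=np.hypot(x,y); s=np.sin(th)/max(th,1e-9); v=np.array([x*s,y*s,np.cos(th)])
    else: v=np.array([x,y,1.])
    return -R.T@t, R.T@v
def onz(d,uv,z,fish=False):
    o,v=ray(d,uv,fish); return o+v*(z-o[2])/v[2]
def proj(d,X,fish=False):
    c=d["R"]@np.asarray(X,float)+d["t"]; K=d["K"]
    if fish:
        r=np.hypot(c[0],c[1]); th=np.arctan2(r,c[2]); x,y=c[0]/r*th,c[1]/r*th
    else: x,y=c[0]/c[2],c[1]/c[2]
    return np.array([K[0,0]*x+K[0,2],K[1,1]*y+K[1,2]])
def pose():
    s=readout.sense(); return np.array(s["eef_pos"]),Ro.from_quat(s["tcp_rot"]),s
def down(yaw):
    # tool y down; tool x at angle yaw in the world xy
    x=np.array([np.cos(yaw),np.sin(yaw),0]); y=np.array([0,0,-1.]); z=np.cross(x,y)
    return Ro.from_matrix(np.stack([x,y,z],1))
def delta(p,R):
    p0,R0,s=pose()
    return np.round((R0.inv()*R).as_rotvec(degrees=True),2), np.round(R0.inv().apply(np.asarray(p)-p0)*1000,1)
E
python3 - <<'E'
from h import *
p,R,s=pose(); print(R.as_matrix().round(3))
d=imaging.snapshot("scene"); e=imaging.snapshot("side")
for n,uv in dict(postbaseL=(200,212),postbaseF=(267,243),postbaseR=(305,210),traycorner=(196,280),trayR=(258,247),dh=(316,291),dt=(270,283),edge=(450,190),edge2=(300,395)).items(): print(n,onz(d,uv,0).round(3))
for c,dd in (("scene",d),("side",e)):
  for l in ["dop_head","vblock","thimble","nut","loupe","gem_box"]:
    m=imaging.silhouettes(c,l)
    if m:
        ys,xs=np.nonzero(m[0]["mask"]); print(c,l,m[0]["confidence"],len(xs),xs.min(),xs.max(),ys.min(),ys.max(),xs.mean().round(1),ys.mean().round(1))
im=d["color"][:,:,::-1]
cv2.imwrite("pics/c1.png",cv2.resize(im[130:300,230:400],None,fx=3.5,fy=3.5,interpolation=cv2.INTER_CUBIC))
E
```

```text
[[ 0.275  0.     0.961]
 [-0.961 -0.     0.275]
 [ 0.    -1.     0.   ]]
postbaseL [ 0.826 -0.085  0.   ]
postbaseF [ 0.622 -0.087  0.   ]
postbaseR [ 0.623 -0.231  0.   ]
traycorner [0.667 0.079 0.   ]
trayR [ 0.629 -0.066  0.   ]
dh [ 0.452 -0.03   0.   ]
dt [0.54  0.003 0.   ]
edge [ 0.369 -0.503  0.   ]
edge2 [0.349 0.163 0.   ]
scene dop_head 0.73 300 269 315 279 296 296.0 287.7
scene vblock 0.65 548 345 379 183 206 361.9 193.8
scene thimble 0.56 180 350 360 149 170 354.8 159.8
scene nut 0.58 115 347 358 254 266 352.5 260.1
scene loupe 0.66 250 295 311 236 254 303.1 244.7
scene gem_box 0.92 443 225 247 279 301 236.2 290.1
side dop_head 0.58 320 251 298 259 275 277.6 266.7
side vblock 0.83 516 328 361 167 188 345.2 177.2
side thimble 0.72 192 333 343 131 152 337.9 142.4
side nut 0.58 97 331 342 235 245 336.4 240.1
side gem_box 0.67 392 207 229 260 280 217.9 269.8
```

View pics/c1.png

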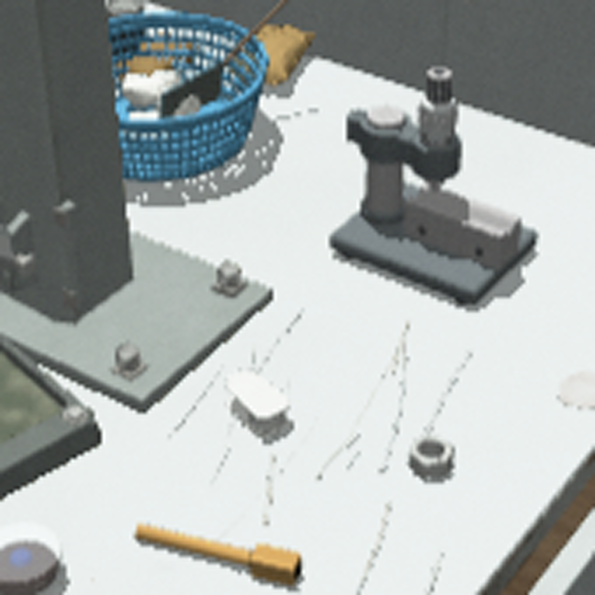

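```bash
python3 - <<'E'
from h import *
p,R,s=pose()
d=imaging.snapshot("wrist")
c=-d["R"].T@d["t"]; print("cam in tool",R.inv().apply(c-p).round(3), "axes", R.inv().apply(d["R"]).round(2))
for n,q in dict(dop=[.42,-.06,.25],mic=[.40,-.28,.25]).items(): print(n,delta(q,down(-1.292)))
E
```

```text
cam in tool [ 0.    -0.163  0.067] axes [[ 1.   -0.    0.  ]
 [ 0.   -0.25 -0.97]
 [ 0.    0.97 -0.25]]
dop (array([-0., -0.,  0.]), array([-501.8,  -27.5,  387.3]))
mic (array([-0., -0.,  0.]), array([-295.8,  -27.5,  307.5]))
```

```bash
python3 - <<'E'
from h import *
print(delta([.43,-.17,.28],down(-1.292)))
E
```

```text
(array([-0., -0.,  0.]), array([-393.2,  -57.5,  366.6]))
```

Call:
jog_arm([
  [0,0,0,-30,-5,28,1],
  [0,0,0,-60,-9,56,1],
  [0,0,0,-90,-14,84,1],
  [0,0,0,-120,-18,112,1],
  [0,0,0,-150,-23,140,1],
  [0,0,0,-180,-27,168,1],
  [0,0,0,-210,-32,196,1],
  [0,0,0,-240,-36,224,1],
  [0,0,0,-270,-41,252,1],
  [0,0,0,-300,-46,280,1],
  [0,0,0,-330,-50,308,1],
  [0,0,0,-360,-55,336,1],
  [0,0,0,-393,-57,367,1],
  [0,0,0,-393,-57,367,1],
  [0,0,0,-393,-57,367,1],
  [0,0,0,-393,-57,367,1],
])

```text
clock: 3.43
eef_pos: [0.4302, -0.1707, 0.2795]
tcp_rot: [0.565, -0.426, 0.426, -0.564]
contact_force: [-0.1, -0.2, -0.3]
opening: 1.002
```

```bash
python3 - <<'E'
from h import *
p,R,s=pose(); print(p,R.as_matrix().round(3)[:,0],s["joint_positions"])
d=imaging.snapshot("wrist"); cv2.imwrite("pics/w1.png",d["color"][:,:,::-1])
for l in ["dop_head","vblock","spindle","thimble","ratchet_grip","gem_box","nut","loupe"]:
        r=imaging.search_frame("wrist",l)
        print(l,[(x["location"],x["confidence"]) for x in r[:2]])
E
```

```text
[ 0.43015753 -0.17071213  0.27953524] [ 0.275 -0.961  0.001] [ 0.65210973  0.08920387 -0.38945253  1.91914171  0.03814336  1.14026016
 -1.04384187]
dop_head [([0.4826, -0.0121, 0.0082], 0.57)]
vblock [([0.5126, -0.3138, 0.0399], 0.64)]
spindle []
thimble [([0.5427, -0.3179, 0.1238], 0.82)]
ratchet_grip [([0.5451, -0.3168, 0.144], 0.62)]
gem_box [([0.569, 0.0583, 0.022], 0.87)]
nut [([0.4365, -0.1415, 0.0124], 0.66)]
loupe [([0.5468, -0.116, 0.0166], 0.71)]
```

View pics/w1.png

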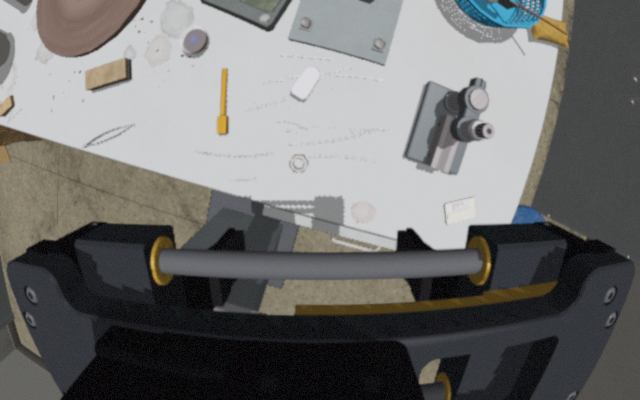

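```bash
python3 - <<'E'
from h import *
d=imaging.snapshot("wrist"); im=d["color"][:,:,::-1]
m=imaging.silhouettes("wrist","dop_head")[0]["mask"]
hsv=cv2.cvtColor(np.ascontiguousarray(im),cv2.COLOR_BGR2HSV)
ys,xs=np.nonzero(m); print(xs.min(),xs.max(),ys.min(),ys.max())
for y in range(ys.min(),ys.max()+1,2):
    q=xs[ys==y]; print(y,q.min(),q.max(),end='; ')
print()
for uv in [(222,133),(224,68)]: print(onz(d,uv,0.007,True).round(4))
A=cv2.resize(im[60:190,390:520],None,fx=6,fy=6,interpolation=cv2.INTER_CUBIC)
A=A[:,:600]; cv2.imwrite("pics/w1mic.png",A[:600] if 0 else cv2.resize(im[70:190,400:510],None,fx=5,fy=5,interpolation=cv2.INTER_CUBIC))
# axis fit
P=np.array([onz(d,(x,y),0.007,True)[:2] for x,y in zip(xs,ys)])
c=P.mean(0); w,v=np.linalg.eigh(np.cov((P-c).T)); a=v[:,1]*np.sign(v[0,1]); pr=(P-c)@a
print(c,a,np.degrees(np.arctan2(a[1],a[0])),pr.min(),pr.max(), c+a*pr.min(), c+a*pr.max())
E
```

```text
217 227 68 133
68 224 225; 70 222 227; 72 222 227; 74 221 226; 76 221 226; 78 222 226; 80 222 226; 82 222 227; 84 221 227; 86 221 227; 88 221 226; 90 221 226; 92 221 226; 94 221 226; 96 221 225; 98 221 225; 100 221 225; 102 221 224; 104 221 224; 106 221 225; 108 221 225; 110 221 225; 112 220 225; 114 220 226; 116 219 227; 118 218 227; 120 218 227; 122 218 227; 124 218 227; 126 218 227; 128 217 227; 130 217 227; 132 217 227; 
[ 0.4477 -0.0189  0.007 ]
[0.5402 0.0035 0.007 ]
[ 0.48748776 -0.0098101 ] [0.97367509 0.22794037] 13.17584313185213 -0.040856306970252124 0.054353628967750076 [ 0.44770699 -0.0191229 ] [0.54041053 0.00257929]
```

View pics/w1mic.png

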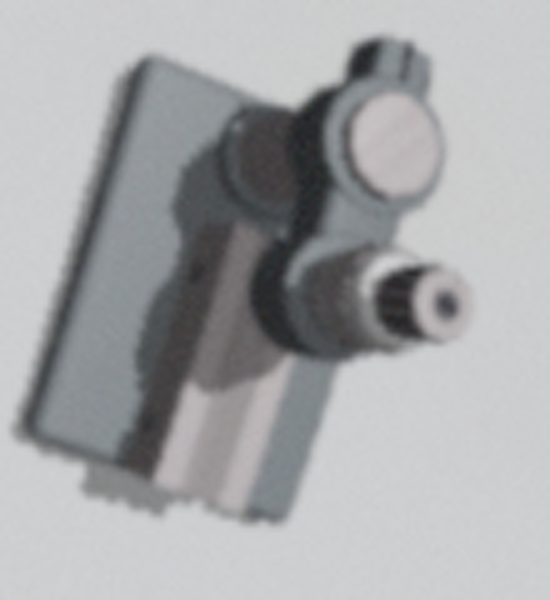

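```bash
python3 - <<'E'
from h import *
print(delta([.459,-.0165,.12],down(np.radians(-76.8))))
E
```

```text
(array([0.  , 2.75, 0.  ]), array([-140. ,  159.5,   69.8]))
```

Call:
jog_arm([
  [0,1,0,-28,30,14,1],
  [0,2,0,-56,60,28,1],
  [0,2.75,0,-84,90,42,1],
  [0,2.75,0,-112,120,56,1],
  [0,2.75,0,-140,159,70,1],
  [0,2.75,0,-140,159,70,1],
  [0,2.75,0,-140,159,70,1],
  [0,2.75,0,-140,159,70,1],
  [0,2.75,0,-140,159,70,1],
])

```text
clock: 4.73
eef_pos: [0.4601, -0.0174, 0.1215]
tcp_rot: [-0.554, 0.439, -0.44, 0.554]
contact_force: [0.5, 0.2, -0.8]
opening: 0.996
```

```bash
python3 - <<'E'
from h import *
p,R,s=pose(); print(p,R.as_matrix().round(3)[:,0],s["joint_positions"])
d=imaging.snapshot("wrist"); im=d["color"][:,:,::-1]; cv2.imwrite("pics/w2.png",im)
r=imaging.search_frame("wrist","dop_head"); print(r)
M=imaging.silhouettes("wrist","dop_head")
if M:
    m=M[0]["mask"]; ys,xs=np.nonzero(m); print(M[0]["confidence"],xs.min(),xs.max(),ys.min(),ys.max())
    for y in range(ys.min(),ys.max()+1,4):
        q=xs[ys==y]; print(y,q.min(),q.max(),end='; ')
E
```

```text
[ 0.46007989 -0.01739226  0.12149343] [ 0.227 -0.974  0.001] [ 0.36494386  0.28876735 -0.48947601  2.11060971  0.19244521  0.78222378
 -1.58594817]
[{'location': [0.4858, -0.0081, 0.0061], 'confidence': 0.72}]
0.59 311 326 107 213
107 315 320; 111 312 322; 115 312 322; 119 314 322; 123 315 322; 127 315 321; 131 316 321; 135 316 320; 139 315 321; 143 314 321; 147 314 321; 151 313 321; 155 313 322; 159 313 322; 163 313 323; 167 313 323; 171 314 323; 175 315 323; 179 315 323; 183 313 324; 187 311 325; 191 311 326; 195 311 326; 199 312 326; 203 312 326; 207 313 326; 211 313 326;
```

View pics/w2.png

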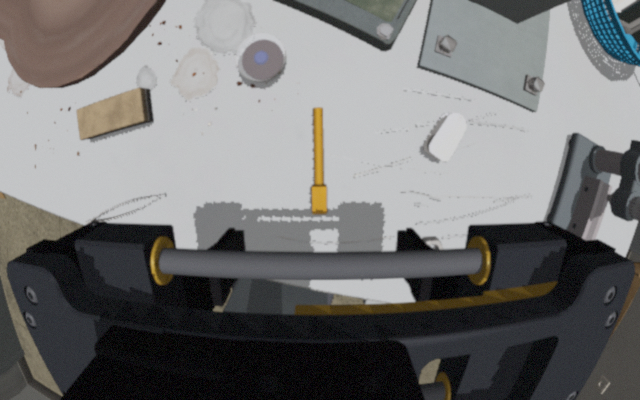

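```bash
python3 - <<'E'
from h import *
p,R,s=pose()
d=imaging.snapshot("wrist"); im=np.ascontiguousarray(d["color"][:,:,::-1])
h=cv2.cvtColor(im,cv2.COLOR_BGR2HSV)
m=(h[...,1]>150)&(h[...,0]>10)&(h[...,0]<35)
m[:95]=0;m[225:]=0;m[:,:300]=0;m[:,340:]=0
ys,xs=np.nonzero(m)
for y in range(ys.min(),ys.max()+1,3):
    q=xs[ys==y]; print(y,q.min(),q.max(),end='; ')
print()
P=[]
for y in (112,120,130,140,150,160,170,188,195,202,208):
    q=xs[ys==y]; X=onz(d,((q.min()+q.max())/2,y),.007,True); P.append(X[:2]); print(y,X.round(4), R.inv().apply(X-p).round(4))
P=np.array(P); a=np.polyfit(P[:,0],P[:,1],1); print("ang",np.degrees(np.arctan(a[0])))
for y in (ys.max()+.5,185.5,ys.min()-.5):
  for z in (0,.007,.014):
    X=onz(d,(319,y),z,True); print(y,z,X.round(4), R.inv().apply(X-p).round(4))
cv2.imwrite("pics/w2c.png",cv2.resize(im[95:235,270:370],None,fx=4,fy=4,interpolation=cv2.INTER_CUBIC))
E
```

```text
109 314 320; 112 314 320; 115 314 320; 118 314 321; 121 314 321; 124 314 321; 127 314 321; 130 314 321; 133 314 321; 136 314 321; 139 314 321; 142 314 321; 145 315 321; 148 314 321; 151 314 321; 154 315 321; 157 315 321; 160 315 321; 163 315 321; 166 315 321; 169 315 321; 172 315 321; 175 315 321; 178 315 321; 181 315 321; 184 315 322; 187 312 324; 190 312 324; 193 312 324; 196 312 324; 199 312 325; 202 312 325; 205 312 324; 208 312 325; 211 312 325; 
112 [0.5361 0.0025 0.007 ] [-0.0025  0.1149  0.0784]
120 [5.293e-01 4.000e-04 7.000e-03] [-0.0021  0.1149  0.0712]
130 [ 0.5205 -0.0016  0.007 ] [-0.0021  0.1149  0.0622]
140 [ 0.5118 -0.0036  0.007 ] [-0.0021  0.1149  0.0533]
150 [ 0.503  -0.0057  0.007 ] [-0.0021  0.1149  0.0443]
160 [ 0.4943 -0.0082  0.007 ] [-0.0016  0.1148  0.0352]
170 [ 0.4854 -0.0102  0.007 ] [-0.0016  0.1148  0.0261]
188 [ 0.4692 -0.014   0.007 ] [-0.0016  0.1148  0.0095]
195 [ 0.4628 -0.0155  0.007 ] [-0.0017  0.1148  0.0029]
202 [ 0.4565 -0.0174  0.007 ] [-0.0012  0.1147 -0.0037]
208 [ 0.4508 -0.0187  0.007 ] [-0.0012  0.1147 -0.0095]
ang 13.775484661881983
212.5 0 [ 0.4447 -0.0206  0.    ] [-0.0008  0.1217 -0.0159]
212.5 0.007 [ 0.4467 -0.0201  0.007 ] [-0.0007  0.1147 -0.0139]
212.5 0.014 [ 0.4487 -0.0197  0.014 ] [-0.0007  0.1077 -0.0118]
185.5 0 [ 0.4703 -0.0146  0.    ] [-0.0008  0.1218  0.0104]
185.5 0.007 [ 0.4717 -0.0143  0.007 ] [-0.0007  0.1148  0.0118]
185.5 0.014 [ 0.473 -0.014  0.014] [-0.0007  0.1078  0.0132]
108.5 0 [0.54   0.0016 0.    ] [-0.0008  0.1219  0.0819]
108.5 0.007 [0.5396 0.0015 0.007 ] [-0.0008  0.1149  0.0815]
108.5 0.014 [0.5392 0.0014 0.014 ] [-0.0007  0.1079  0.0812]
```

View pics/w2c.png

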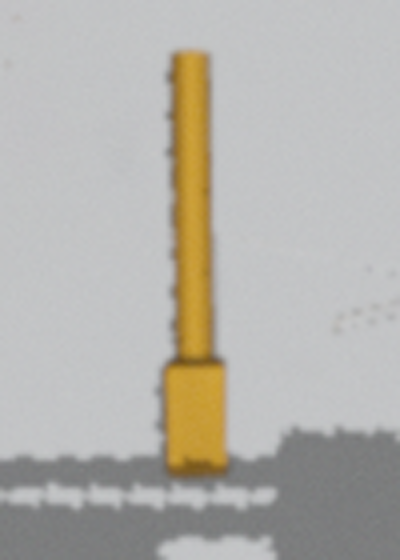

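Call:
jog_arm([
  [0,-0.7,0,-1.2,30,-1.5,0.6],
  [0,-0.7,0,-1.2,60,-1.5,0.45],
  [0,-0.7,0,-1.2,85,-1.5,0.45],
  [0,-0.7,0,-1.2,100,-1.5,0.45],
  [0,-0.7,0,-1.2,100,-1.5,0.45],
  [0,-0.7,0,-1.2,100,-1.5,0.45],
  [0,-0.7,0,-1.2,100,-1.5,0.45],
], grip_force=15)

```text
clock: 5.52
eef_pos: [0.4587, -0.0157, 0.0217]
tcp_rot: [-0.556, 0.435, -0.437, 0.557]
contact_force: [-0.3, 0.1, 1.2]
opening: 0.552
```

```bash
python3 - <<'E'
from h import *
p,R,s=pose(); print(p,R.as_matrix().round(3)[:,0],s["opening"],s["contact_force"])
d=imaging.snapshot("wrist"); im=np.ascontiguousarray(d["color"][:,:,::-1])
print(R.inv().apply(onz(d,(318.5,212),.014,True)-p))
cv2.imwrite("pics/w3.png",im)
E
```

```text
[ 0.45866358 -0.01567201  0.02172175] [ 0.24  -0.971  0.001] 0.5516096802875804 [-0.30443824  0.14267557  1.24765336]
[-0.00067524  0.00776294  0.01770062]
```

View pics/w3.png

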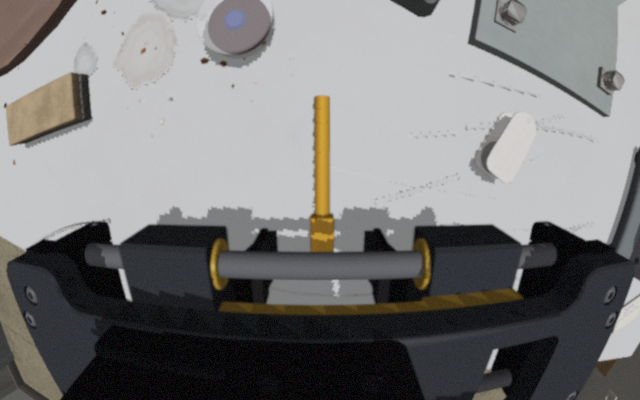

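Call:
jog_arm([
  [0,0,0,1.2,10,0,0.45],
  [0,0,0,1.2,18.5,0,0.45],
  [0,0,0,1.2,18.5,0,0.45],
  [0,0,0,1.2,18.5,0,0.4],
  [0,0,0,1.2,18.5,0,0.3],
  [0,0,0,1.2,18.5,0,0.2],
  [0,0,0,1.2,18.5,0,0.1],
  [0,0,0,1.2,18.5,0,0.05],
  [0,0,0,1.2,18.5,0,0.05],
  [0,0,0,1.2,18.5,0,0.05],
], grip_force=15)

```text
clock: 6.4
eef_pos: [0.458, -0.0166, 0.0022]
tcp_rot: [-0.557, 0.436, -0.436, 0.557]
contact_force: [-0.4, -0.4, 0.9]
opening: 0.159
```

```bash
python3 - <<'E'
from h import *
p,R,s=pose(); print(p,R.as_matrix().round(3)[:,0],s["opening"],s["contact_force"],s["wrist_torque"])
E
```

```text
[ 0.45798324 -0.01659336  0.00218835] [ 0.241 -0.971  0.   ] 0.15857457061121882 [-0.38042379 -0.37449395  0.88380471] [0.06286784 0.03031286 0.04129078]
```

Call:
jog_arm([
  [0,0,0,0,-10,0,0.05],
  [0,0,0,0,-35,0,0.05],
  [0,0,0,10,-60,-5,0.05],
  [0,3,0,35,-90,-19,0.05],
  [0,6,0,65,-115,-35,0.05],
  [0,9,0,95,-138,-52,0.05],
  [0,12,0,125,-138,-68,0.05],
  [0,13.9,0,155,-138,-84,0.05],
  [0,13.9,0,190,-138,-103,0.05],
  [0,13.9,0,225,-138,-122,0.05],
  [0,13.9,0,255,-138,-139,0.05],
  [0,13.9,0,272,-138,-148,0.05],
  [0,13.9,0,272,-138,-148,0.05],
  [0,13.9,0,272,-138,-148,0.05],
  [0,13.9,0,272,-138,-148,0.05],
], grip_force=25)

```text
clock: 7.65
eef_pos: [0.3798, -0.315, 0.1403]
tcp_rot: [-0.5, 0.5, -0.499, 0.501]
contact_force: [-0.4, -0.7, -1.2]
opening: 0.157
```

```bash
python3 - <<'E'
from h import *
p,R,s=pose(); print(p,R.as_matrix().round(3),s["opening"],s["joint_positions"])
import pickle
D={}
for c in ("wrist","scene","side"):
    d=imaging.snapshot(c); D[c]=d; cv2.imwrite(f"pics/{c}4.png",d["color"][:,:,::-1])
    for l in ["dop_head","vblock","thimble","ratchet_grip","spindle"]:
        r=imaging.search_frame(c,l); print(c,l,[(x["location"],x["confidence"]) for x in r[:1]])
pickle.dump((D,p,R.as_matrix()),open("d4.pkl","wb"))
im=D["wrist"]["color"][:,:,::-1]
cv2.imwrite("pics/w4c.png",cv2.resize(im[20:220,230:450],None,fx=3.5,fy=3,interpolation=cv2.INTER_CUBIC))
E
```

```text
[ 0.3797903  -0.31496673  0.14028259] [[ 0.002  0.     1.   ]
 [-1.     0.001  0.002]
 [-0.001 -1.     0.   ]] 0.15697918583659642 [ 0.87267649  0.29093074 -0.31496854  2.02959146  0.11874287  0.83847031
 -1.07854655]
wrist dop_head [([0.4183, -0.3157, 0.144], 0.57)]
wrist vblock [([0.5045, -0.322, 0.0447], 0.85)]
wrist thimble []
wrist ratchet_grip [([0.4227, -0.3173, 0.1423], 0.69)]
wrist spindle []
scene dop_head [([0.565, 0.0637, 0.0196], 0.73)]
scene vblock [([0.5223, -0.3075, 0.0399], 0.87)]
scene thimble [([0.5456, -0.3175, 0.1215], 0.71)]
scene ratchet_grip [([0.5395, -0.3182, 0.1378], 0.45)]
scene spindle [([0.4225, -0.3165, 0.1488], 0.66)]
side dop_head [([0.4182, -0.3132, 0.1471], 0.5)]
side vblock [([0.5174, -0.3122, 0.0384], 0.69)]
side thimble []
side ratchet_grip [([0.5438, -0.3199, 0.1331], 0.61)]
side spindle []
```

View pics/wrist4.png

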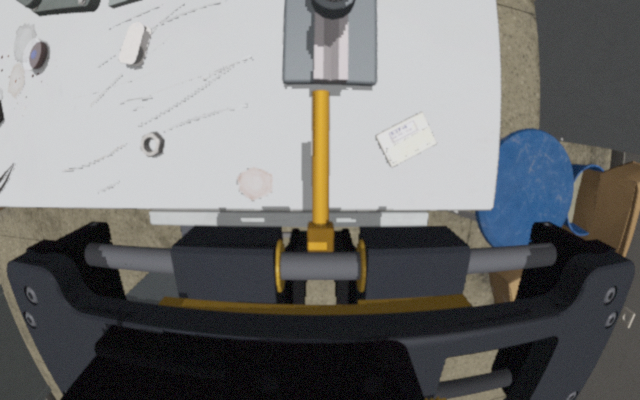

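View pics/w4c.png

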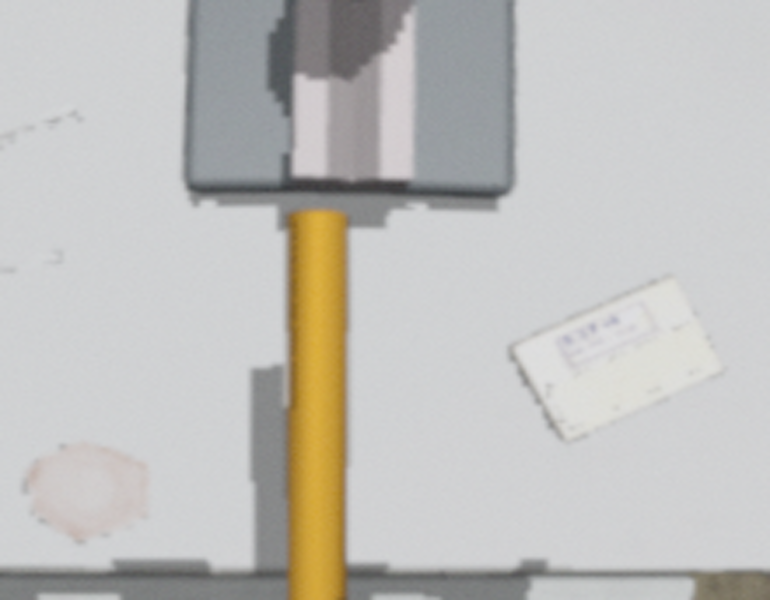

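```bash
python3 - <<'E'
from h import *
import pickle
D,p,Rm=pickle.load(open("d4.pkl","rb")); d=D["wrist"]; R=Ro.from_matrix(Rm)
f=lambda c:(c[0]/3.5+230,c[1]/3+20)
for n,c,z in [("L",(291,180),.044),("Rt",(411,180),.044),("gl",(328,180),.044),("gr",(382,180),.044),
  ("gl2",(328,60),.044),("gr2",(380,60),.044),("R2",(413,30),.044),("L2",(293,80),.044),("Rm",(412,100),.044),("mid",(355,180),.0376),
  ("tip",(317,211),.144),("tip.147",(317,211),.148),("sh",None,0)]:
    if c is None: continue
    print(n,onz(d,f(c),z,True).round(4))
# dop pixels
im=np.ascontiguousarray(d["color"][:,:,::-1]); h=cv2.cvtColor(im,cv2.COLOR_BGR2HSV)
m=(h[...,1]>150)&(h[...,0]>10)&(h[...,0]<35); m[:80]=0;m[252:]=0;m[:,:300]=0;m[:,340:]=0
ys,xs=np.nonzero(m)
for y in list(range(88,250,12))+[222,224,226,228,248,250]:
    q=xs[ys==y]
    if len(q): print(y,q.min(),q.max(),len(q))
print(ys.min(),ys.max())
A=imaging
s=D["side"]; v=D["scene"]
cv2.imwrite("pics/s4c.png",cv2.resize(np.hstack([v["color"][110:260,310:470,::-1],s["color"][110:260,290:450,::-1]]),None,fx=2.5,fy=3,interpolation=cv2.INTER_CUBIC))
E
```

```text
L [ 0.4845 -0.3092  0.044 ]
Rt [ 0.4848 -0.3375  0.044 ]
gl [ 0.4845 -0.3179  0.044 ]
gr [ 0.4847 -0.3307  0.044 ]
gl2 [ 0.5195 -0.3179  0.044 ]
gr2 [ 0.5197 -0.3302  0.044 ]
R2 [ 0.529  -0.3381  0.044 ]
L2 [ 0.5135 -0.3096  0.044 ]
Rm [ 0.508  -0.3378  0.044 ]
mid [ 0.4855 -0.3245  0.0376]
tip [ 0.4647 -0.3153  0.144 ]
tip.147 [ 0.4642 -0.3153  0.148 ]
100 314 327 14
112 314 327 14
124 313 327 15
136 314 327 14
148 314 327 14
160 313 327 15
172 313 327 15
184 313 327 15
196 313 327 15
208 313 327 15
220 313 327 15
232 307 334 28
244 307 333 27
222 312 328 17
224 309 331 23
226 309 331 23
228 309 332 24
248 306 333 28
250 307 333 27
91 251
```

View pics/s4c.png

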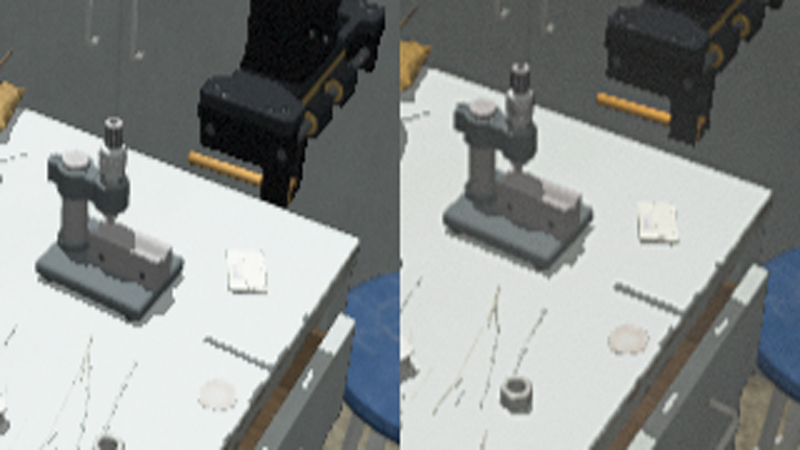

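```bash
cat >> h.py <<'E'
def brass(d,box):
    im=np.ascontiguousarray(d["color"][:,:,::-1]); h=cv2.cvtColor(im,cv2.COLOR_BGR2HSV)
    m=(h[...,1]>130)&(h[...,0]>8)&(h[...,0]<35)&(h[...,2]>90); q=np.zeros_like(m); x0,x1,y0,y1=box; q[y0:y1,x0:x1]=1
    m&=q
    n,l,st,_=cv2.connectedComponentsWithStats(m.astype(np.uint8)); k=1+np.argmax(st[1:,4]); return l==k
E
python3 - <<'E'
from h import *
import pickle
D,p,Rm=pickle.load(open("d4.pkl","rb"))
for c,box in (("scene",(380,440,150,185)),("side",(365,410,135,160))):
    d=D[c]; m=brass(d,box); ys,xs=np.nonzero(m); print(c,len(xs),xs.min(),xs.max(),ys.min(),ys.max())
    cx=[];cy=[]
    for x in range(xs.min()+2,xs.max()+1):
        q=ys[xs==x]; cx.append(x);cy.append((q.min()+q.max())/2);
    a=np.polyfit(cx,cy,1); print("slope",a, np.abs(np.polyval(a,cx)-cy).max())
    for pit in (-4,-2,0,2,4):
        t=np.array([.394,-.315,.145]); u=np.array([np.cos(np.radians(pit)),0,-np.sin(np.radians(pit))])
        A,B=proj(d,t),proj(d,t+u*.07); print(pit,(B[1]-A[1])/(B[0]-A[0]),A.round(1),B.round(1), "meas row at A,B",np.polyval(a,[A[0],B[0]]).round(1))
E
```

```text
scene 85 386 414 161 171
slope [ 0.26739927 59.10622711] 0.8095238095238813
-4 0.38650774961141426 [415.7 170.8] [386.1 159.4] meas row at A,B [170.3 162.4]
-2 0.3522589918734833 [415.7 170.8] [386.  160.3] meas row at A,B [170.3 162.3]
0 0.31839275299919784 [415.7 170.8] [385.9 161.3] meas row at A,B [170.3 162.3]
2 0.28482133600336373 [415.7 170.8] [385.8 162.3] meas row at A,B [170.3 162.3]
4 0.2514599933668626 [415.7 170.8] [385.8 163.3] meas row at A,B [170.3 162.3]
side 92 369 397 141 150
slope [ 0.2518315  49.01892552] 0.4703907203908102
-4 0.35976584150929836 [399.5 150.5] [369.8 139.8] meas row at A,B [149.6 142.1]
-2 0.32467835211789103 [399.5 150.5] [369.6 140.8] meas row at A,B [149.6 142.1]
0 0.28993916567370737 [399.5 150.5] [369.5 141.8] meas row at A,B [149.6 142.1]
2 0.2554595457376884 [399.5 150.5] [369.5 142.8] meas row at A,B [149.6 142.1]
4 0.22115333681140859 [399.5 150.5] [369.5 143.9] meas row at A,B [149.6 142.1]
```

Call:
jog_arm([
  [1,0,0,4,10,0,0.05],
  [2,0,0,8.8,30,0,0.05],
  [2,0,0,8.8,50,0,0.05],
  [2,0,0,8.8,70,0,0.05],
  [2,0,0,8.8,85,0,0.05],
  [2,0,0,8.8,90,10,0.05],
  [2,0,0,8.8,90,25,0.05],
  [2,0,0,8.8,90,40,0.05],
  [2,0,0,8.8,90,50,0.05],
  [2,0,0,8.8,90,50,0.05],
  [2,0,0,8.8,90,50,0.05],
  [2,0,0,8.8,90,50,0.05],
])

```text
clock: 9.55
eef_pos: [0.4289, -0.325, 0.0501]
tcp_rot: [-0.491, 0.491, -0.508, 0.508]
contact_force: [-1.1, 0.9, -0.8]
opening: 0.159
```

```bash
python3 - <<'E'
from h import *
import pickle
p,R,s=pose(); print(p,R.as_matrix().round(4),s["opening"],s["contact_force"])
D={}
for c in ("wrist","scene","side"):
    D[c]=imaging.snapshot(c)
pickle.dump((D,p,R.as_matrix()),open("d5.pkl","wb"))
im=D["wrist"]["color"][:,:,::-1]
cv2.imwrite("pics/w5c.png",cv2.resize(im[20:240,230:420],None,fx=3,fy=2.7,interpolation=cv2.INTER_CUBIC))
s=D["side"]; v=D["scene"]
cv2.imwrite("pics/s5c.png",cv2.resize(np.hstack([v["color"][130:230,310:440,::-1],s["color"][110:210,290:420,::-1]]),None,fx=3,fy=3,interpolation=cv2.INTER_CUBIC))
E
```

```text
[ 0.42887393 -0.32501907  0.05012504] [[ 1.000e-04  3.400e-02  9.994e-01]
 [-1.000e+00 -0.000e+00  1.000e-04]
 [ 0.000e+00 -9.994e-01  3.400e-02]] 0.15920403150814386 [-1.13665087  0.93442539 -0.81637523]
```

View pics/w5c.png

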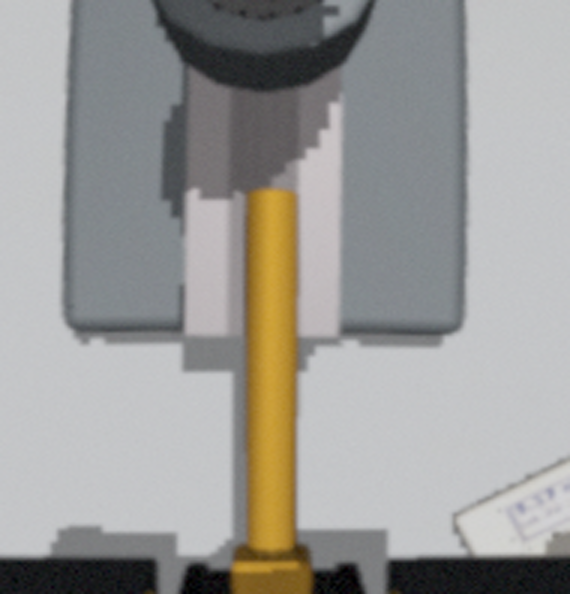

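View pics/s5c.png

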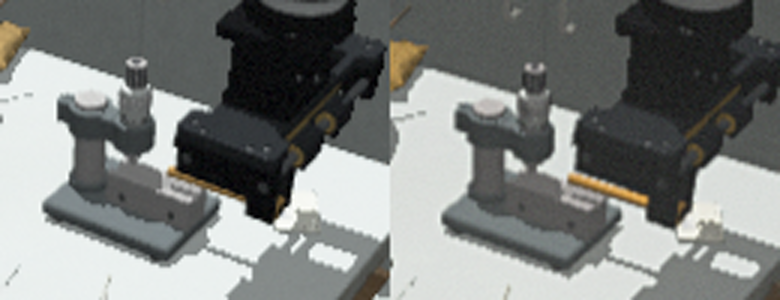

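```bash
python3 - <<'E'
from h import *
import pickle
D,p,Rm=pickle.load(open("d5.pkl","rb")); d=D["wrist"]
f=lambda c:(c[0]/3+230,c[1]/2.7+20)
print("vm",onz(d,f((263,336)),.044,True),"shoulder(head top)",onz(d,f((272,549)),.063,True),onz(d,f((272,556)),.060,True),"tip",onz(d,f((272,190)),.060,True),onz(d,f((272,190)),.0555,True))
print("L/R",onz(d,f((184,330)),.044,True),onz(d,f((342,330)),.044,True),"groove",onz(d,f((229,190)),.044,True),onz(d,f((298,190)),.044,True))
for c,box in (("scene",(360,400,180,200)),("side",(345,380,160,185))):
    dd=D[c]; m=brass(dd,box); ys,xs=np.nonzero(m); print(c,len(xs),xs.min(),xs.max(),ys.min(),ys.max())
    cx=[];cy=[]
    for x in range(xs.min()+2,xs.max()+1):
        q=ys[xs==x]; cx.append(x);cy.append((q.min()+q.max())/2)
    a=np.polyfit(cx,cy,1); print("slope",a)
    for pit in (-2,0,2):
        t=np.array([.444,-.325,.0557]); u=np.array([np.cos(np.radians(pit)),0,-np.sin(np.radians(pit))])
        A,B=proj(dd,t),proj(dd,t+u*.07); print(pit,(B[1]-A[1])/(B[0]-A[0]),A.round(1),B.round(1), np.polyval(a,[A[0],B[0]]).round(1))
E
```

```text
vm [ 0.48539761 -0.32395252  0.044     ] shoulder(head top) [ 0.44605687 -0.32561145  0.063     ] [ 0.44376408 -0.32562024  0.06      ] tip [ 0.51310344 -0.32554083  0.06      ] [ 0.51375544 -0.32554889  0.0555    ]
L/R [ 0.48670615 -0.30945762  0.044     ] [ 0.48670305 -0.33842809  0.044     ] groove [ 0.51545464 -0.31774192  0.044     ] [ 0.51544425 -0.33030096  0.044     ]
scene 41 367 390 186 196
slope [ 0.36674195 52.43506494]
-2 0.38764438114351957 [392.8 196. ] [366.  185.6] [196.5 186.7]
0 0.35444904017907647 [392.8 196. ] [365.9 186.4] [196.5 186.6]
2 0.32147485879956994 [392.8 196. ] [365.9 187.3] [196.5 186.6]
side 61 350 375 169 177
slope [ 0.29586957 65.55557971]
-2 0.3589950921490369 [377.  177.8] [349.9 168.1] [177.1 169.1]
0 0.32489893062244163 [377.  177.8] [349.8 169. ] [177.1 169.1]
2 0.29099544604965577 [377.  177.8] [349.8 169.9] [177.1 169.1]
```

Call:
jog_arm([
  [0,0,0,-1.6,3,0,0.05],
  [0,0,0,-1.6,6,0,0.05],
  [0,0,0,-1.6,8.5,0,0.05],
  [0,0,0,-1.6,8.5,0,0.05],
  [0,0,0,-1.6,8.5,0,0.05],
  [0,0,0,-1.6,8.5,0,0.05],
])

```text
clock: 10.2
eef_pos: [0.4299, -0.3234, 0.0415]
tcp_rot: [-0.491, 0.491, -0.509, 0.509]
contact_force: [-0.1, 0.5, -0.2]
opening: 0.159
```

```bash
python3 - <<'E'
from h import *
import pickle
p,R,s=pose(); print(p,s["opening"],s["contact_force"],s["wrist_torque"])
d=imaging.snapshot("wrist"); im=d["color"][:,:,::-1]
cv2.imwrite("pics/w6c.png",cv2.resize(im[20:240,230:420],None,fx=3,fy=2.7,interpolation=cv2.INTER_CUBIC))
E
```

```text
[ 0.42991809 -0.32342623  0.04150315] 0.15943940278037583 [-0.147536    0.53800359 -0.15142817] [0.03073949 0.06678067 0.00457993]
```

View pics/w6c.png

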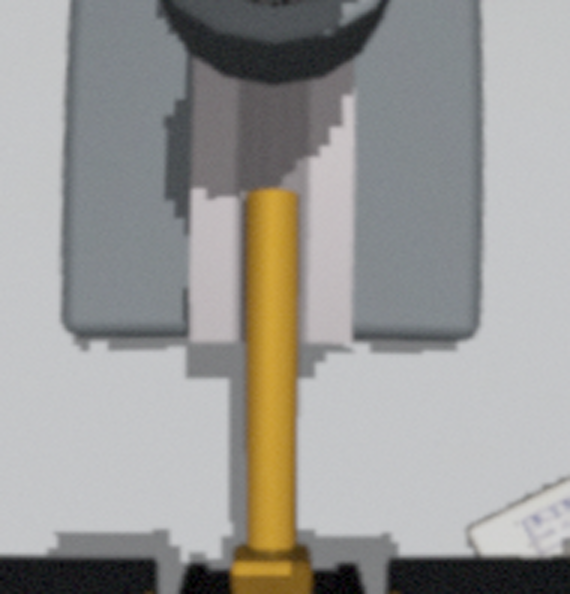

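Call:
jog_arm([
  [0,0,0,0,1,0,0.05],
  [0,0,0,0,1.5,0,0.05],
  [0,0,0,0,1.5,0,0.05],
  [0,0,0,0,1.5,0,0.05],
])

```text
clock: 10.58
eef_pos: [0.43, -0.3234, 0.04]
tcp_rot: [-0.491, 0.491, -0.509, 0.509]
contact_force: [-0.6, -0.2, -0.8]
opening: 0.153
```

Call:
jog_arm([
  [0,0,0,0,0.7,0,0.05],
  [0,0,0,0,0.7,0,0.05],
  [0,0,0,0,0.7,0,0.05],
])

```text
clock: 10.83
eef_pos: [0.43, -0.3234, 0.0393]
tcp_rot: [-0.491, 0.491, -0.509, 0.509]
contact_force: [-0.5, 0.2, -0.3]
opening: 0.155
```

Call:
jog_arm([
  [0,0,0,0,0.5,0,0.05],
  [0,0,0,0,0.5,0,0.05],
  [0,0,0,0,0.5,0,0.05],
])

```text
clock: 11.08
eef_pos: [0.4301, -0.3234, 0.0389]
tcp_rot: [-0.491, 0.491, -0.509, 0.509]
contact_force: [-0.1, 0.3, -0.1]
opening: 0.163
```

Call:
jog_arm([
  [0,0,0,0,0.5,0,0.05],
  [0,0,0,0,0.5,0,0.05],
  [0,0,0,0,0.5,0,0.05],
])

```text
clock: 11.33
eef_pos: [0.4301, -0.3234, 0.0385]
tcp_rot: [-0.491, 0.491, -0.509, 0.509]
contact_force: [-0.4, 0.1, 0.8]
opening: 0.156
```

Call:
jog_arm([
  [0,0,0,0,0.5,0,0.05],
  [0,0,0,0,0.5,0,0.05],
  [0,0,0,0,0.5,0,0.05],
])

```text
clock: 11.58
eef_pos: [0.4301, -0.3234, 0.0381]
tcp_rot: [-0.491, 0.491, -0.509, 0.509]
contact_force: [-0.7, 0.6, 2.2]
opening: 0.156
```

Call:
jog_arm([
  [0,0,0,0,0.2,6,0.05],
  [0,0,0,0,0.4,12,0.05],
  [0,0,0,0,0.6,18,0.05],
  [0,0,0,0,0.6,18,0.05],
])

```text
clock: 11.92
eef_pos: [0.4502, -0.3234, 0.0381]
tcp_rot: [-0.491, 0.49, -0.509, 0.509]
contact_force: [1.5, 1.1, 1.4]
opening: 0.158
```

Call:
jog_arm([
  [0,0,0,0,0.2,6,0.05],
  [0,0,0,0,0.4,12,0.05],
  [0,0,0,0,0.5,15,0.05],
  [0,0,0,0,0.5,15,0.05],
  [0,0,0,0,0.5,15,0.05],
])

```text
clock: 12.33
eef_pos: [0.4642, -0.3233, 0.0381]
tcp_rot: [-0.491, 0.49, -0.509, 0.509]
contact_force: [-0.1, 0.9, 2.1]
opening: 0.159
```

```bash
python3 - <<'E'
from h import *
import pickle
p,R,s=pose(); print(p,s["opening"],s["contact_force"],s["wrist_torque"])
D={c:imaging.snapshot(c) for c in ("wrist","scene","side")}
pickle.dump((D,p,R.as_matrix()),open("d7.pkl","wb"))
im=D["wrist"]["color"][:,:,::-1]
cv2.imwrite("pics/w7c.png",cv2.resize(im[60:260,240:400],None,fx=3.5,fy=3,interpolation=cv2.INTER_CUBIC))
s=D["side"]; v=D["scene"]
cv2.imwrite("pics/s7c.png",cv2.resize(np.hstack([v["color"][130:230,310:440,::-1],s["color"][110:210,290:420,::-1]]),None,fx=3,fy=3,interpolation=cv2.INTER_CUBIC))
E
```

```text
[ 0.46419724 -0.32332903  0.03808594] 0.15921927587396398 [-0.09954577  0.91930594  2.14868156] [0.32023874 0.0202279  0.04363164]
```

View pics/w7c.png

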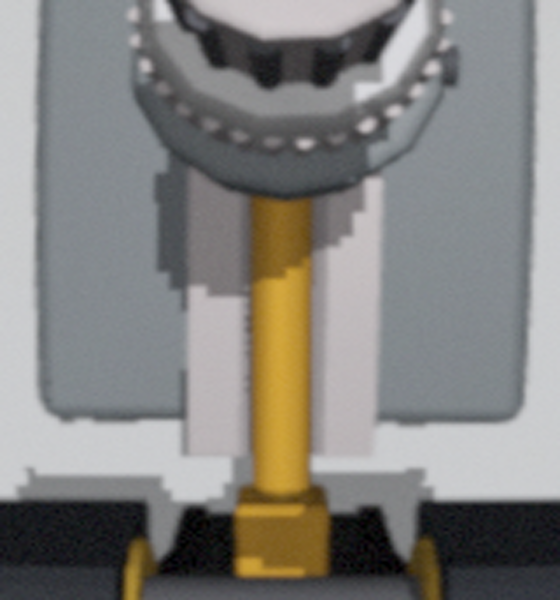

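View pics/s7c.png

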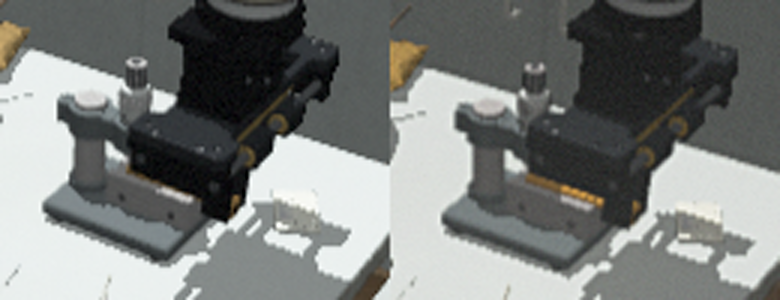

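```bash
python3 - <<'E'
from h import *
import pickle
D,p,Rm=pickle.load(open("d7.pkl","rb")); d=D["wrist"]
f=lambda c:(c[0]/3.5+240,c[1]/3+60)
print("vm",onz(d,f((280,455)),.044,True),"sh",onz(d,f((280,490)),.0505,True),onz(d,f((280,496)),.0485,True),"knobtop?",)
E
```

```text
vm [ 0.48573547 -0.32353876  0.044     ] sh [ 0.48119331 -0.323545    0.0505    ] [ 0.47952744 -0.32354775  0.0485    ] knobtop?
```

Call:
jog_arm([
  [0,0,0,0,0.0,1.5,0.05],
  [0,0,0,0,0.1,3,0.05],
  [0,0,0,0,0.1,3,0.05],
  [0,0,0,0,0.1,3,0.05],
])

```text
clock: 12.82
eef_pos: [0.4646, -0.3233, 0.0379]
tcp_rot: [-0.492, 0.492, -0.508, 0.508]
contact_force: [-4.4, 0.9, 7.0]
opening: 0.157
```

```bash
python3 - <<'E'
from h import *
import pickle
p,R,s=pose(); print(p,R.as_matrix().round(3),s["opening"],s["contact_force"],s["wrist_torque"],s["qvel"].round(3))
D={c:imaging.snapshot(c) for c in ("wrist","scene","side")}
pickle.dump((D,p,R.as_matrix()),open("d8.pkl","wb"))
im=D["wrist"]["color"][:,:,::-1]
cv2.imwrite("pics/w8c.png",cv2.resize(im[60:260,240:400],None,fx=3.5,fy=3,interpolation=cv2.INTER_CUBIC))
cv2.imwrite("pics/w8.png",im)
s=D["side"]; v=D["scene"]
cv2.imwrite("pics/s8c.png",cv2.resize(np.hstack([v["color"][150:220,310:410,::-1],s["color"][135:205,290:390,::-1]]),None,fx=4,fy=5,interpolation=cv2.INTER_CUBIC))
p,R,s=pose(); print(p,s["contact_force"])
E
```

```text
[ 0.46458419 -0.32331917  0.03791486] [[-0.     0.032  0.999]
 [-1.     0.001 -0.   ]
 [-0.001 -0.999  0.032]] 0.15745220554306108 [-4.40406822  0.9068562   7.00230196] [0.43346281 0.74335672 0.04602719] [-0.001 -0.001 -0.001  0.002 -0.001 -0.    -0.002]
[ 0.46461263 -0.32332756  0.0379113 ] [-3.88768269  1.3319877   6.42962879]
```

View pics/w8c.png

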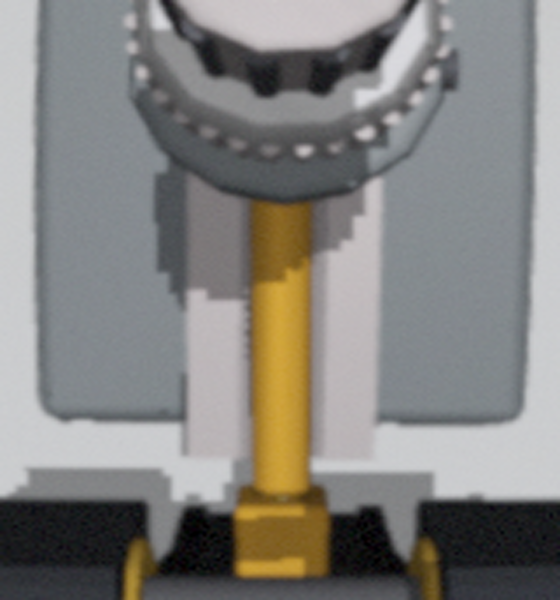

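View pics/s8c.png

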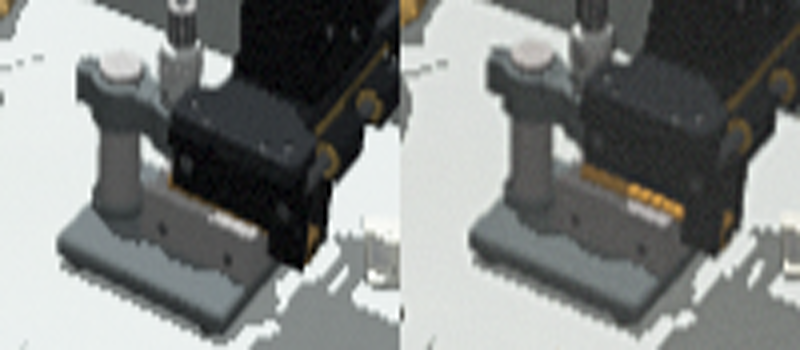

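View pics/w8.png

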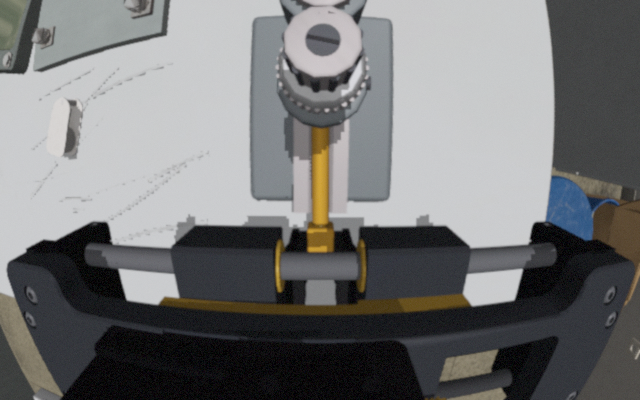

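```bash
python3 - <<'E'
from h import *
import pickle
p,R,s=pose(); print(s["joint_positions"])
D,p,Rm=pickle.load(open("d8.pkl","rb")); d=D["wrist"]; R=Ro.from_matrix(Rm)
f=lambda c:(c[0]/3.5+240,c[1]/3+60)
for r,z in ((488,.037),(488,.0505),(510,.0505),(500,.0485),(505,.04),(505,.06),(505,.08),(505,.1)):
    X=onz(d,f((280,r)),z,True); print(r,z,X.round(4),R.inv().apply(X-p).round(4))
im=cv2.imread("pics/w3.png")
A=im[200:320,220:420]
B=d["color"][200:320,220:420,::-1]
big=cv2.resize(np.vstack([A,B]),None,fx=3.5,fy=2.5,interpolation=cv2.INTER_CUBIC)
big=np.clip(big.astype(float)*2,0,255).astype(np.uint8)
cv2.imwrite("pics/fing.png",big)
E
```

```text
[ 0.74540333  0.52558898 -0.26277608  1.96035262  0.18926396  0.65151302
 -1.20186944]
488 0.037 [ 0.4781 -0.3236  0.037 ] [0.0002 0.0013 0.0135]
488 0.0505 [ 0.4821 -0.3236  0.0505] [ 0.0002 -0.012   0.0179]
510 0.0505 [ 0.4781 -0.3236  0.0505] [ 0.0003 -0.0121  0.0139]
500 0.0485 [ 0.4793 -0.3236  0.0485] [ 0.0003 -0.0101  0.0151]
505 0.04 [ 0.4757 -0.3236  0.04  ] [ 0.0003 -0.0017  0.0112]
505 0.06 [ 0.482  -0.3236  0.06  ] [ 0.0003 -0.0215  0.0181]
505 0.08 [ 0.4883 -0.3236  0.08  ] [ 0.0003 -0.0413  0.025 ]
505 0.1 [ 0.4945 -0.3236  0.1   ] [ 0.0003 -0.0611  0.0319]
```

View pics/fing.png

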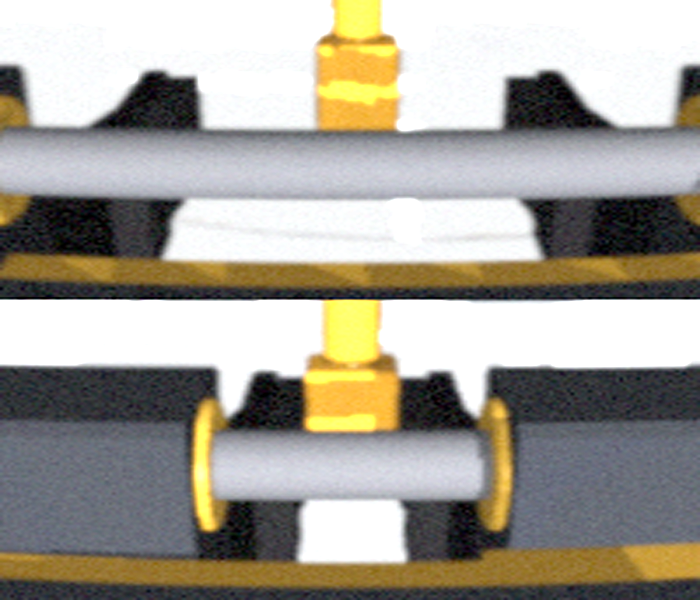

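Call:
jog_arm([
  [0,0,0,0,-0.4,-1,0.05],
  [0,0,0,0,-0.8,-2,0.05],
  [0,0,0,0,-0.8,-2,0.05],
  [0,0,0,0,-0.8,-2,0.05],
])

```text
clock: 13.3
eef_pos: [0.4638, -0.3235, 0.0384]
tcp_rot: [-0.491, 0.491, -0.508, 0.509]
contact_force: [-0.3, 0.9, -0.1]
opening: 0.156
```

```bash
python3 - <<'E'
from h import *
p,R,s=pose(); print(p,R.as_matrix().round(4)[:,2],s["opening"],s["contact_force"],s["wrist_torque"])
E
```

```text
[ 0.46384659 -0.32345642  0.0384107 ] [9.994e-01 3.000e-04 3.460e-02] 0.15598812033966658 [-0.31477204  0.87441057 -0.14469884] [0.09920122 0.15145303 0.02232548]
```

Call:
jog_arm([
  [0,0,0,0,-0.1,0.7,0.05],
  [0,0,0,0,-0.1,1.5,0.05],
  [0,0,0,0,-0.1,1.5,0.05],
  [0,0,0,0,-0.1,1.5,0.05],
])

```text
clock: 13.63
eef_pos: [0.4657, -0.3235, 0.0387]
tcp_rot: [-0.491, 0.491, -0.509, 0.509]
contact_force: [-0.0, -0.3, -0.7]
opening: 0.156
```

```bash
python3 - <<'E'
from h import *
p,R,s=pose(); print(p,R.as_matrix().round(4)[:,2],s["opening"],s["contact_force"],s["wrist_torque"])
E
```

```text
[ 0.46567211 -0.32351178  0.03871114] [9.994e-01 5.000e-04 3.510e-02] 0.1558714127262584 [-0.03187934 -0.32729758 -0.65932746] [0.04581295 0.06731547 0.03488524]
```

Call:
jog_arm([
  [0,0,0,0,0,1,0.05],
  [0,0,0,0,0.1,2,0.05],
  [0,0,0,0,0.1,3,0.05],
  [0,0,0,0,0.1,3,0.05],
])

```text
clock: 13.97
eef_pos: [0.4689, -0.3234, 0.0389]
tcp_rot: [-0.491, 0.491, -0.509, 0.509]
contact_force: [0.0, 0.4, -0.3]
opening: 0.156
```

```bash
python3 - <<'E'
from h import *
p,R,s=pose(); print(p,R.as_matrix().round(4)[:,2],s["opening"],s["contact_force"],s["wrist_torque"])
d=imaging.snapshot("wrist"); im=d["color"][:,:,::-1]
cv2.imwrite("pics/w9c.png",cv2.resize(im[160:260,270:370],None,fx=6,fy=6,interpolation=cv2.INTER_CUBIC))
E
```

```text
[ 0.4689114  -0.32343609  0.03885677] [9.994e-01 6.000e-04 3.540e-02] 0.15644751916530444 [ 0.03970951  0.43199028 -0.27862097] [ 0.07214777  0.06168369 -0.0028631 ]
```

View pics/w9c.png

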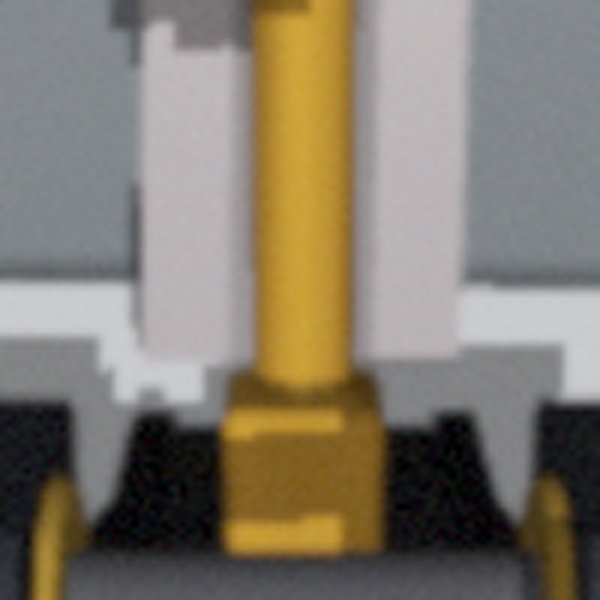

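Call:
jog_arm([
  [0,0,0,0,0.1,0.7,0.05],
  [0,0,0,0,0.2,1.5,0.05],
  [0,0,0,0,0.2,1.5,0.05],
  [0,0,0,0,0.2,1.5,0.05],
])

```text
clock: 14.35
eef_pos: [0.4701, -0.3234, 0.0387]
tcp_rot: [-0.491, 0.491, -0.509, 0.509]
contact_force: [-0.5, -0.5, 0.0]
opening: 0.159
```

Call:
jog_arm([
  [0,0,0,0,0,0.5,0.05],
  [0,0,0,0,0,0.5,0.05],
  [0,0,0,0,0,0.5,0.05],
])

```text
clock: 14.6
eef_pos: [0.4706, -0.3234, 0.0387]
tcp_rot: [-0.491, 0.491, -0.509, 0.509]
contact_force: [1.0, 0.4, -0.1]
opening: 0.159
```

Call:
jog_arm([
  [0,0,0,0,0,0.5,0.05],
  [0,0,0,0,0,0.5,0.05],
  [0,0,0,0,0,0.5,0.05],
])

```text
clock: 14.85
eef_pos: [0.4709, -0.3234, 0.0387]
tcp_rot: [-0.491, 0.491, -0.509, 0.509]
contact_force: [-0.8, -0.0, -0.8]
opening: 0.153
```

Call:
jog_arm([
  [0,0,0,0,0,0.5,0.05],
  [0,0,0,0,0,0.5,0.05],
  [0,0,0,0,0,0.5,0.05],
])

```text
clock: 15.1
eef_pos: [0.471, -0.3234, 0.0386]
tcp_rot: [-0.491, 0.491, -0.508, 0.508]
contact_force: [-2.0, -0.5, 0.4]
opening: 0.156
```

Call:
jog_arm([
  [0,0,0,0,0,0.5,0.05],
  [0,0,0,0,0,0.5,0.05],
  [0,0,0,0,0,0.5,0.05],
])

```text
clock: 15.35
eef_pos: [0.471, -0.3234, 0.0385]
tcp_rot: [-0.492, 0.492, -0.508, 0.508]
contact_force: [-5.4, 0.9, 1.5]
opening: 0.16
```

```bash
python3 - <<'E'
from h import *
p,R,s=pose(); print(p,R.as_matrix().round(4)[:,2],s["opening"],s["contact_force"],s["wrist_torque"])
d=imaging.snapshot("wrist"); im=d["color"][:,:,::-1]
cv2.imwrite("pics/w10c.png",cv2.resize(im[160:260,270:370],None,fx=6,fy=6,interpolation=cv2.INTER_CUBIC))
E
```

```text
[ 0.47101183 -0.3233507   0.03854717] [9.995e-01 1.000e-04 3.300e-02] 0.16025640978323957 [-5.36137261  0.87039282  1.4774727 ] [0.07644682 1.02797547 0.00992104]
```

View pics/w10c.png

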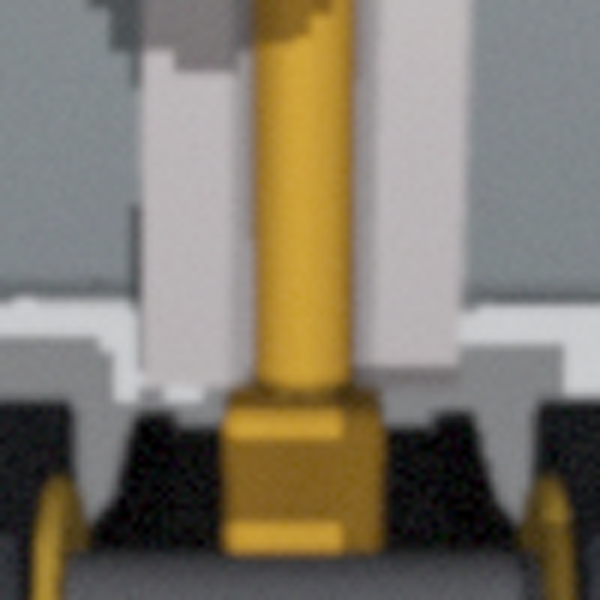

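Call:
jog_arm([
  [0,0,0,0,0.4,-0.7,0.05],
  [0,0,0,0,0.4,-0.7,0.05],
  [0,0,0,0,0.4,-0.7,0.05],
])

```text
clock: 15.65
eef_pos: [0.471, -0.3233, 0.0383]
tcp_rot: [-0.491, 0.491, -0.508, 0.509]
contact_force: [-3.9, 0.8, 2.7]
opening: 0.156
```

Call:
jog_arm([
  [0,0,0,0,0,0,0.18],
  [0,0,0,0,0,0,0.22],
  [0,0,0,0,0,0,0.3],
  [0,0,0,0,0,0,0.4],
  [0,0,0,0,0,0,0.45],
  [0,0,0,0,0,0,0.45],
  [0,0,0,0,0,0,0.45],
])

```text
clock: 16.23
eef_pos: [0.4716, -0.3234, 0.0384]
tcp_rot: [-0.491, 0.491, -0.509, 0.509]
contact_force: [1.3, -0.2, 0.4]
opening: 0.434
```

```bash
python3 - <<'E'
from h import *
p,R,s=pose(); print(p,R.as_matrix().round(4)[:,2],s["opening"],s["contact_force"],s["wrist_torque"])
d=imaging.snapshot("wrist"); im=d["color"][:,:,::-1]
cv2.imwrite("pics/w11c.png",cv2.resize(im[160:260,270:370],None,fx=6,fy=6,interpolation=cv2.INTER_CUBIC))
E
```

```text
[ 0.47159962 -0.32341346  0.03835133] [9.994e-01 5.000e-04 3.540e-02] 0.4343638198788083 [ 1.26921162 -0.1526203   0.42059605] [0.01280244 0.06752337 0.01598208]
```

View pics/w11c.png

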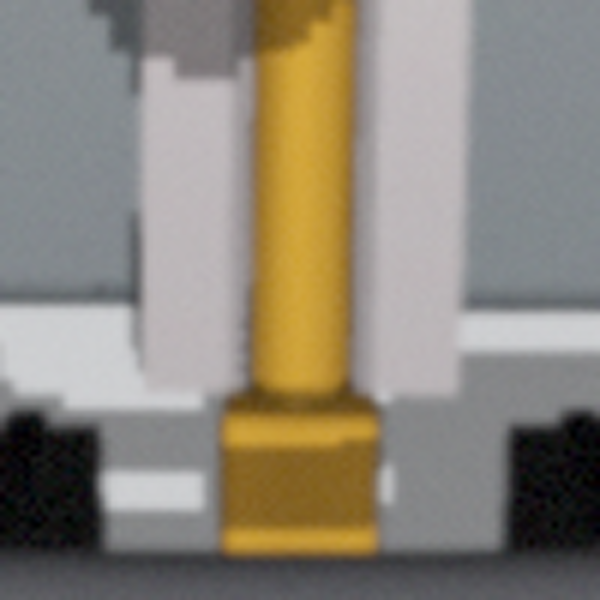

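```bash
python3 - <<'E'
from h import *
print(delta([.50,-.3235,.20],down(np.radians(-90))))
E
```

```text
(array([-2.02,  0.03,  0.01]), array([ 1.000e-01, -1.606e+02,  3.420e+01]))
```

Call:
jog_arm([
  [0,0,0,0,0,-6,0.45],
  [0,0,0,0,0,-15,0.45],
  [0,0,0,0,-25,-15,0.6],
  [0,0,0,0,-55,-15,0.6],
  [0,0,0,0,-90,-15,0.6],
  [-1,0,0,0,-125,-5,0.6],
  [-2,0,0,0,-155,10,0.6],
  [-2,0,0,0,-161,23,0.6],
  [-2,0,0,0,-161,23,0.6],
  [-2,0,0,0,-161,23,0.6],
  [-2,0,0,0,-161,23,0.6],
])

```text
clock: 17.2
eef_pos: [0.4865, -0.3232, 0.1985]
tcp_rot: [-0.501, 0.501, -0.499, 0.499]
contact_force: [-0.5, 0.2, -1.3]
opening: 0.596
```

```bash
python3 - <<'E'
from h import *
import pickle
p,R,s=pose(); print(p,R.as_matrix().round(4),s["joint_positions"],s["contact_force"],s["wrist_torque"])
D={c:imaging.snapshot(c) for c in ("wrist","scene","side")}
pickle.dump((D,p,R.as_matrix()),open("d12.pkl","wb"))
for l in ("thimble","ratchet_grip","dop_head"):print(l,[(x["location"],x["confidence"]) for x in imaging.search_frame("wrist",l)])
im=D["wrist"]["color"][:,:,::-1]; cv2.imwrite("pics/w12.png",im)
cv2.imwrite("pics/w12c.png",cv2.resize(im[40:240,250:400],None,fx=4,fy=3,interpolation=cv2.INTER_CUBIC))
s=D["side"]; v=D["scene"]
cv2.imwrite("pics/s12c.png",cv2.resize(np.hstack([v["color"][140:220,310:410,::-1],s["color"][125:205,290:390,::-1]]),None,fx=4,fy=5,interpolation=cv2.INTER_CUBIC))
E
```

```text
[ 0.48646352 -0.32318542  0.19847241] [[-3.0e-04 -3.5e-03  1.0e+00]
 [-1.0e+00  1.2e-03 -3.0e-04]
 [-1.2e-03 -1.0e+00 -3.5e-03]] [ 0.75215347  0.36405378 -0.30677753  1.76758508  0.12610284  1.03278459
 -1.17196483] [-0.46159947  0.23917618 -1.30615402] [0.04376782 0.04032858 0.01567712]
thimble [([0.546, -0.3234, 0.1456], 0.78)]
ratchet_grip [([0.545, -0.3214, 0.1438], 0.87), ([0.5029, -0.3187, 0.0427], 0.63)]
dop_head [([0.4886, -0.3222, 0.0453], 0.94)]
```

View pics/w12c.png

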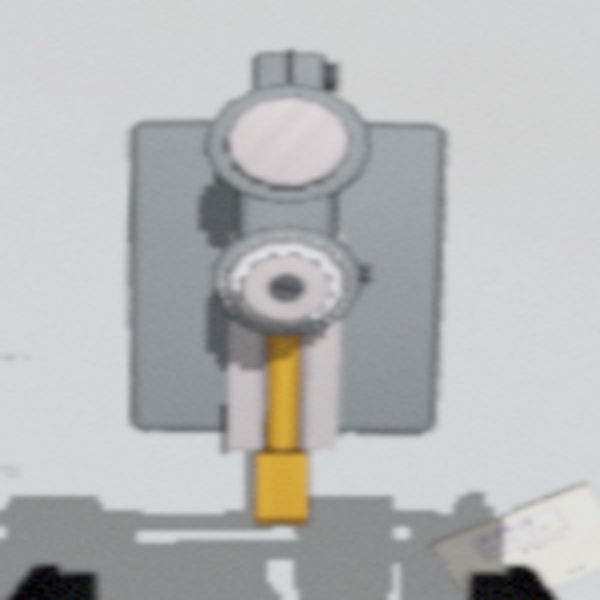

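View pics/s12c.png

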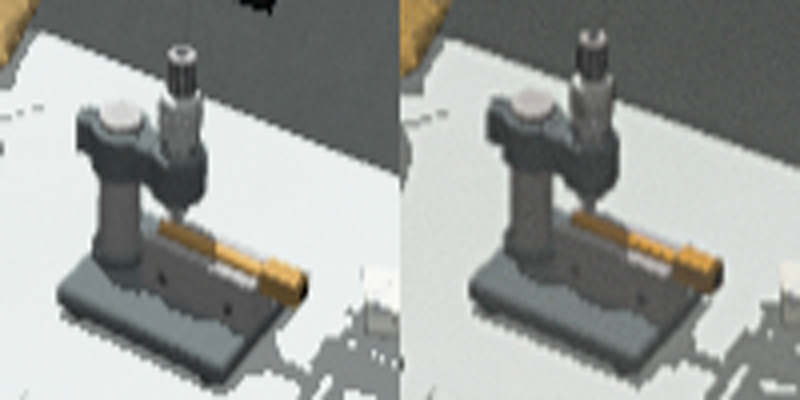

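```bash
python3 - <<'E'
from h import *
import pickle
D,p,Rm=pickle.load(open("d12.pkl","rb")); d=D["wrist"]; R=Ro.from_matrix(Rm)
im=np.ascontiguousarray(d["color"][:,:,::-1]); 
cv2.imwrite("pics/k12.png",cv2.resize(im[110:165,290:355],None,fx=9,fy=9,interpolation=cv2.INTER_CUBIC))
X=onz(d,(285/4+250,288/3+40),.142,True); print(X, R.inv().apply(X-p)*1000)
print("vm",onz(d,(285/4+250,450/3+40),.044,True),"top edges L/R",onz(d,(228/4+250,440/3+40),.044,True),onz(d,(340/4+250,440/3+40),.044,True))
E
```

```text
[ 0.54536819 -0.32425168  0.142     ] [ 1.11983229 56.26490827 59.10191792]
vm [ 0.48503624 -0.32455966  0.044     ] top edges L/R [ 0.48860184 -0.30966351  0.044     ] [ 0.48862296 -0.33892716  0.044     ]
```

View pics/k12.png

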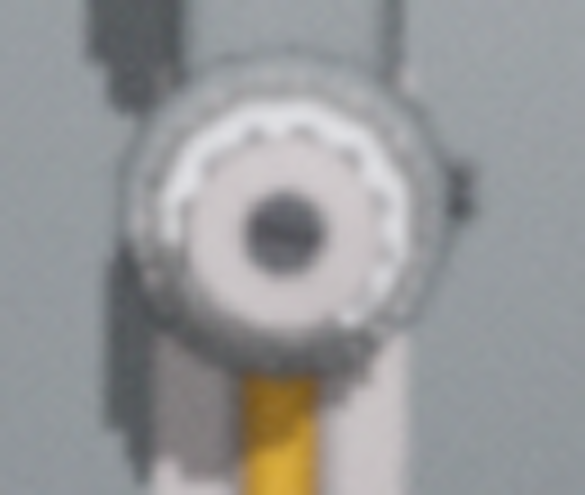

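Call:
jog_arm([
  [0,-2.5,0,0.4,0,20,0.6],
  [0,-5,0,0.4,0,40,0.6],
  [0,-5,0,0.4,0,58.5,0.6],
  [0,-5,0,0.4,0,58.5,0.6],
  [0,-5,0,0.4,0,58.5,0.6],
  [0,-5,0,0.4,0,58.5,0.6],
])

```text
clock: 18.0
eef_pos: [0.5463, -0.3239, 0.1995]
tcp_rot: [0.522, -0.478, 0.477, -0.521]
contact_force: [-0.5, -0.3, 0.6]
opening: 0.603
```

```bash
python3 - <<'E'
from h import *
p,R,s=pose(); print(p,R.as_matrix().round(4),s["joint_positions"],s["wrist_torque"])
d=imaging.snapshot("wrist");im=d["color"][:,:,::-1]; cv2.imwrite("pics/w13.png",im)
E
```

```text
[ 0.54626189 -0.32390613  0.19951954] [[ 8.710e-02 -1.500e-03  9.962e-01]
 [-9.962e-01  2.000e-04  8.710e-02]
 [-3.000e-04 -1.000e+00 -1.500e-03]] [ 0.70230981  0.44494451 -0.32179479  1.64558981  0.15564438  1.07772575
 -1.14787412] [ 0.01580371  0.0356484  -0.04002496]
```

View pics/w13.png

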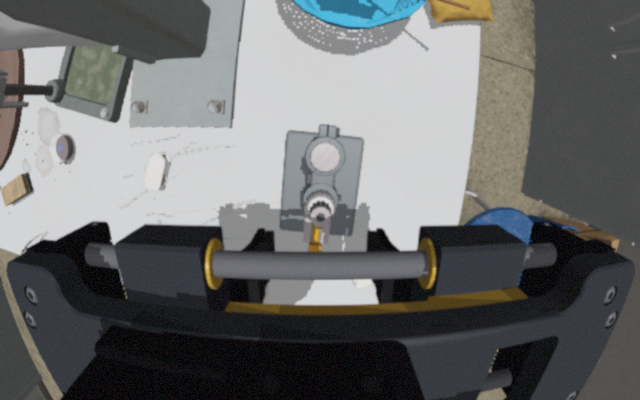

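Call:
jog_arm([
  [0,-5,0,0,20,-1.2,0.5],
  [0,-10,0,0,40,-1.2,0.4],
  [0,-10,0,0,52,-1.2,0.4],
  [0,-10,0,0,52,-1.2,0.4],
  [0,-10,0,0,52,-1.2,0.4],
])

```text
clock: 18.47
eef_pos: [0.5453, -0.324, 0.1477]
tcp_rot: [0.561, -0.431, 0.431, -0.56]
contact_force: [0.6, -0.2, 1.4]
opening: 0.41
```

```bash
python3 - <<'E'
from h import *
p,R,s=pose(); print(p,R.as_matrix().round(4),s["joint_positions"],s["wrist_torque"],s["opening"])
d=imaging.snapshot("wrist");im=d["color"][:,:,::-1]; cv2.imwrite("pics/w14.png",cv2.resize(im[150:300,220:420],None,fx=4,fy=4,interpolation=cv2.INTER_CUBIC))
print(proj(d,[.545,-.3237,.142],True),proj(d,p,True), imaging.search_frame("wrist","ratchet_grip"))
E
```

```text
[ 0.54527675 -0.32404974  0.14771976] [[ 2.568e-01 -1.200e-03  9.665e-01]
 [-9.665e-01  4.000e-04  2.568e-01]
 [-7.000e-04 -1.000e+00 -1.000e-03]] [ 0.72218419  0.49827493 -0.34962928  1.69691386  0.19820823  0.98257862
 -1.01001662] [-0.00478492 -0.03373452 -0.01259884] 0.41003125047014993
[318.90416061 242.30948667] [319.5832736  245.77058467] [{'location': [0.547, -0.3231, 0.1447], 'confidence': 0.75}]
```

View pics/w14.png

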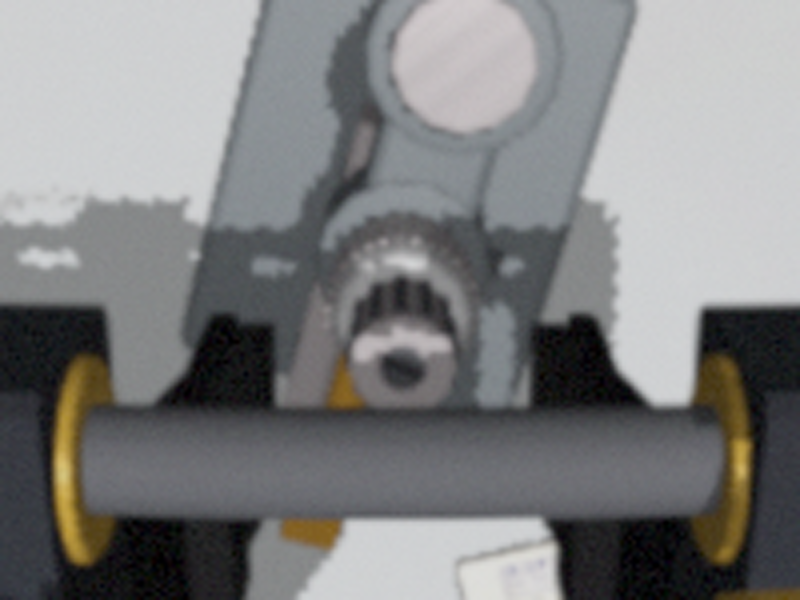

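Call:
jog_arm([
  [0,-7,0,0,0,0,0.4],
  [0,-14,0,0,0,0,0.4],
  [0,-21,0,0,0,0,0.4],
  [0,-28,0,0,0,0,0.4],
  [0,-35,0,0,0,0,0.4],
  [0,-42,0,0,0,0,0.4],
  [0,-49,0,0,0,0,0.4],
  [0,-56,0,0,0,0,0.4],
  [0,-63,0,0,0,0,0.4],
  [0,-70,0,0,0,0,0.4],
  [0,-77,0,0,0,0,0.4],
  [0,-84,0,0,0,0,0.4],
  [0,-91,0,0,0,0,0.4],
  [0,-91,0,0,0,0,0.4],
])

```text
clock: 19.73
eef_pos: [0.5466, -0.3245, 0.1492]
tcp_rot: [0.701, 0.099, -0.098, -0.7]
contact_force: [0.6, -0.4, -0.7]
opening: 0.398
```

Call:
jog_arm([
  [0,-7,0,0,0,0,0.4],
  [0,-14,0,0,0,0,0.4],
  [0,-21,0,0,0,0,0.4],
  [0,-28,0,0,0,0,0.4],
  [0,-35,0,0,0,0,0.4],
  [0,-42,0,0,0,0,0.4],
  [0,-49,0,0,0,0,0.4],
  [0,-56,0,0,0,0,0.4],
  [0,-63,0,0,0,0,0.4],
  [0,-70,0,0,0,0,0.4],
  [0,-77,0,0,0,0,0.4],
  [0,-84,0,0,0,0,0.4],
  [0,-84,0,0,0,0,0.4],
  [0,-84,0,0,0,0,0.4],
])

```text
clock: 20.9
eef_pos: [0.5462, -0.3242, 0.1484]
tcp_rot: [0.456, 0.54, -0.54, -0.456]
contact_force: [0.0, 1.2, -0.7]
opening: 0.399
```

```bash
python3 - <<'E'
from h import *
p,R,s=pose(); print(p,R.as_matrix().round(4),s["joint_positions"],s["wrist_torque"],s["opening"])
d=imaging.snapshot("wrist");im=d["color"][:,:,::-1]; cv2.imwrite("pics/w15.png",cv2.resize(im[150:300,220:420],None,fx=4,fy=4,interpolation=cv2.INTER_CUBIC))
print(proj(d,[.545,-.3237,.142],True),proj(d,p,True))
E
```

```text
[ 0.54621114 -0.32415862  0.1484027 ] [[-1.682e-01  5.000e-04 -9.858e-01]
 [ 9.858e-01 -3.000e-04 -1.682e-01]
 [-4.000e-04 -1.000e+00 -4.000e-04]] [ 1.15684051  0.71253083 -1.05354449  1.66999828  0.66785123  1.1625114
  1.66735869] [ 0.1650244  -0.08732168 -0.03041972] 0.39928065135144325
[321.75166709 240.70587991] [320.63473256 246.6608598 ]
```

View pics/w15.png

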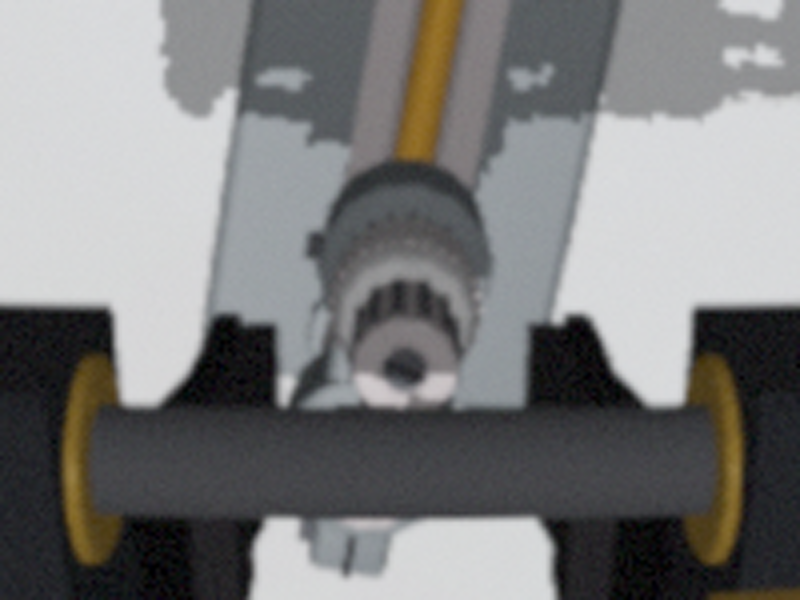

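Call:
jog_arm([
  [0,0,0,0.3,10,0.5,0.4],
  [0,0,0,0.3,20,0.5,0.4],
  [0,0,0,0.3,23.5,0.5,0.35],
  [0,0,0,0.3,23.5,0.5,0.3],
  [0,0,0,0.3,23.5,0.5,0.3],
  [0,0,0,0.3,23.5,0.5,0.3],
])

```text
clock: 21.45
eef_pos: [0.5457, -0.3235, 0.1246]
tcp_rot: [0.455, 0.542, -0.542, -0.454]
contact_force: [0.6, 0.2, 0.6]
opening: 0.31
```

```bash
python3 - <<'E'
from h import *
p,R,s=pose(); print(p,s["contact_force"],s["wrist_torque"],s["opening"])
d=imaging.snapshot("wrist");im=d["color"][:,:,::-1]; cv2.imwrite("pics/w16.png",cv2.resize(im[150:300,220:420],None,fx=4,fy=4,interpolation=cv2.INTER_CUBIC))
E
```

```text
[ 0.54569677 -0.3235329   0.12462165] [0.56582822 0.21900829 0.60229527] [ 0.10692066 -0.14416366  0.05732055] 0.30984388272876795
```

View pics/w16.png

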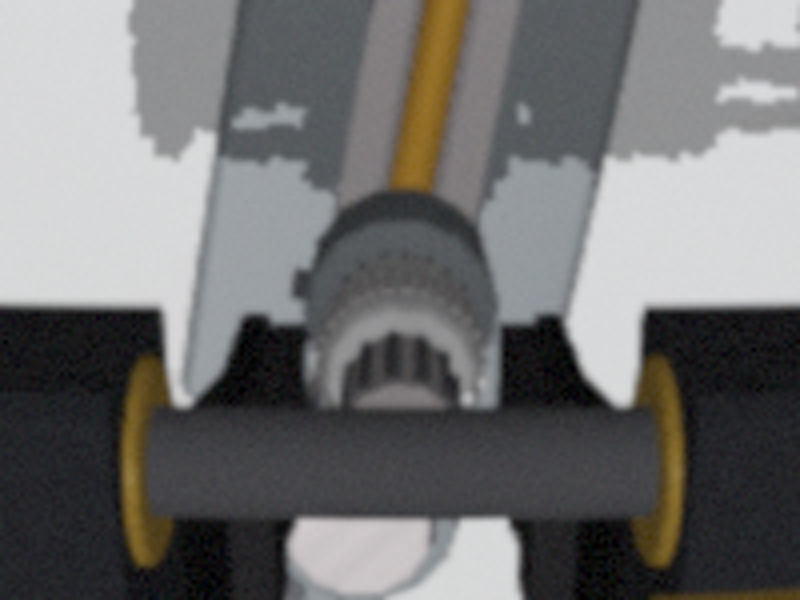

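Call:
jog_arm([
  [0,0,0,0,0,0,0.25],
  [0,0,0,0,0,0,0.21],
  [0,0,0,0,0,0,0.15],
  [0,0,0,0,0,0,0.1],
  [0,0,0,0,0,0,0.05],
  [0,0,0,0,0,0,0.05],
  [0,0,0,0,0,0,0.05],
], grip_force=35)

```text
clock: 22.08
eef_pos: [0.5456, -0.3239, 0.1247]
tcp_rot: [-0.455, -0.542, 0.542, 0.454]
contact_force: [-0.3, -1.0, 1.3]
opening: 0.171
```

```bash
cat >> h.py <<'E'
def st():
    p,R,s=pose(); m=R.as_matrix()
    yaw=np.degrees(np.arctan2(m[1,0],m[0,0]))
    print("t",round(s["clock"],2),"p",p.round(4),"yaw",yaw.round(2),"F",np.round(s["contact_force"],2),"M",np.round(s["wrist_torque"],3),"tau7",np.round(s["effort"][6],4),"op",round(s["opening"],4),"q7",round(s["joint_positions"][6],3),round(s["joint_positions"][2],3))
E
python3 -c "
from h import *
st()"
```

```text
t 22.08 p [ 0.5456 -0.3239  0.1247] yaw 100.01 F [-0.29 -0.96  1.28] M [ 0.02  -0.145  0.055] tau7 -0.0032 op 0.1707 q7 1.654 -1.036
```

Call:
jog_arm([
  [0,5,0,0,0,0,0.05],
  [0,10,0,0,0,0,0.05],
  [0,15,0,0,0,0,0.05],
  [0,20,0,0,0,0,0.05],
])

```text
clock: 22.42
eef_pos: [0.5456, -0.3237, 0.1247]
tcp_rot: [0.543, 0.454, -0.453, -0.542]
contact_force: [-0.8, -0.6, 0.4]
opening: 0.17
```

```bash
python3 -c "
from h import *
st()"
```

```text
t 22.42 p [ 0.5456 -0.3237  0.1247] yaw 79.79 F [-0.79 -0.61  0.43] M [ 0.033 -0.144  0.038] tau7 0.689 op 0.1701 q7 1.345 -0.959
```

Call:
jog_arm([
  [0,5,0,0,0,0,0.05],
  [0,10,0,0,0,0,0.05],
  [0,15,0,0,0,0,0.05],
  [0,20,0,0,0,0,0.05],
])

```text
clock: 22.75
eef_pos: [0.5457, -0.3236, 0.1248]
tcp_rot: [0.613, 0.353, -0.352, -0.613]
contact_force: [0.9, -0.2, 1.2]
opening: 0.176
```

```bash
python3 -c "
from h import *
st()
d=imaging.snapshot('wrist');im=d['color'][:,:,::-1]; cv2.imwrite('pics/w17.png',cv2.resize(im[150:300,220:420],None,fx=4,fy=4,interpolation=cv2.INTER_CUBIC))"
```

```text
t 22.75 p [ 0.5457 -0.3236  0.1248] yaw 59.79 F [ 0.85 -0.21  1.19] M [ 0.039 -0.184  0.019] tau7 0.6871 op 0.1759 q7 1.041 -0.88
```

View pics/w17.png

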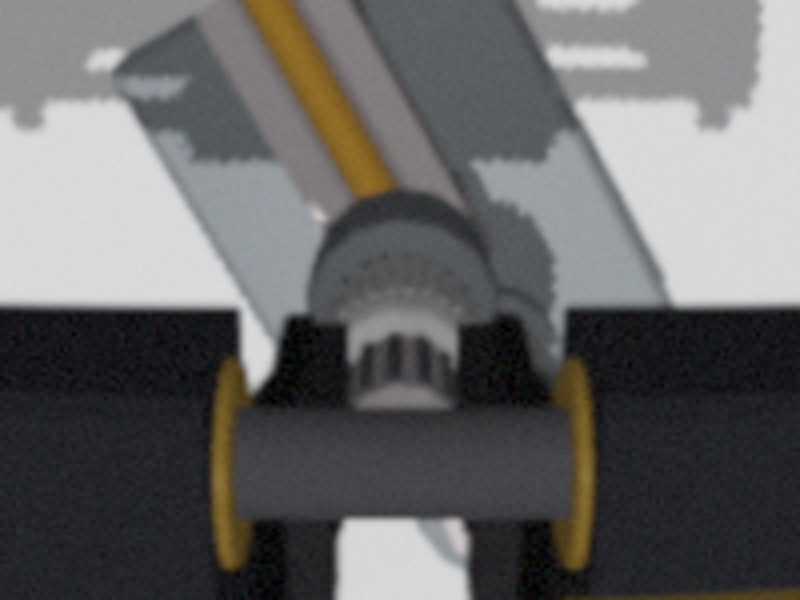

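```bash
cat >> h.py <<'E'
def avg(n=8):
    M=[];T=[];F=[]
    for i in range(n):
        imaging.snapshot("side"); s=readout.sense(); M.append(s["wrist_torque"]);T.append(s["effort"][6]);F.append(s["contact_force"])
    print("M",np.mean(M,0).round(4),"sd",np.std(M,0).round(4),"tau7",np.round(np.mean(T),4),np.std(T).round(4),"F",np.mean(F,0).round(2))
E
python3 -c "
from h import *
avg(8); st()"
```

```text
M [-0.0101 -0.1826 -0.036 ] sd [0.0348 0.0287 0.0205] tau7 -0.0323 0.1253 F [ 0.29 -0.23  1.39]
t 23.2 p [ 0.5456 -0.3236  0.1247] yaw 60.06 F [ 0.49 -0.49  2.24] M [ 0.03  -0.186 -0.038] tau7 0.0167 op 0.1727 q7 1.046 -0.881
```

Call:
jog_arm([
  [0,4,0,0,0,0,0.05],
  [0,8,0,0,0,0,0.05],
  [0,12,0,0,0,0,0.05],
])

```text
clock: 23.45
eef_pos: [0.5457, -0.3236, 0.1247]
tcp_rot: [0.646, 0.287, -0.287, -0.646]
contact_force: [0.0, 0.3, 1.7]
opening: 0.168
```

```bash
python3 -c "
from h import *
st()"
```

```text
t 23.45 p [ 0.5457 -0.3236  0.1247] yaw 47.87 F [0.   0.34 1.75] M [-0.01  -0.212 -0.013] tau7 0.5383 op 0.1684 q7 0.861 -0.833
```

Call:
jog_arm([
  [0,4,0,0,0,0,0.05],
  [0,8,0,0,0,0,0.05],
])

```text
clock: 23.62
eef_pos: [0.5457, -0.3235, 0.1247]
tcp_rot: [0.665, 0.241, -0.241, -0.665]
contact_force: [0.9, 0.7, 2.4]
opening: 0.17
```

```bash
python3 -c "
from h import *
st()"
```

```text
t 23.62 p [ 0.5457 -0.3235  0.1247] yaw 39.88 F [0.94 0.72 2.37] M [-0.009 -0.276  0.076] tau7 0.5369 op 0.1701 q7 0.739 -0.8
```

Call:
jog_arm([
  [0,4,0,0,0,0,0.05],
  [0,8,0,0,0,0,0.05],
])

```text
clock: 23.78
eef_pos: [0.5458, -0.3235, 0.1247]
tcp_rot: [0.68, 0.194, -0.194, -0.68]
contact_force: [1.1, -0.6, 1.8]
opening: 0.176
```

```bash
python3 -c "
from h import *
st(); avg(4)"
```

```text
t 23.78 p [ 0.5458 -0.3235  0.1247] yaw 31.88 F [ 1.05 -0.63  1.81] M [ 0.029 -0.237  0.086] tau7 0.5365 op 0.1755 q7 0.618 -0.767
M [ 0.0189 -0.3233 -0.0079] sd [0.0335 0.0291 0.0116] tau7 -0.1248 0.1218 F [0.53 0.07 2.16]
```

```bash
python3 - <<'E'
from h import *
import pickle
D,_,_=pickle.load(open("d12.pkl","rb"))
v0,s0=D["scene"]["color"],D["side"]["color"]
v=imaging.snapshot("scene")["color"]; s=imaging.snapshot("side")["color"]
pickle.dump((v,s),open("d18.pkl","wb"))
f=lambda a,r:cv2.resize(a[r[0]:r[1],r[2]:r[3],::-1],None,fx=9,fy=9,interpolation=cv2.INTER_CUBIC)
rv=(165,195,335,375); rs=(148,178,320,360)
cv2.imwrite("pics/gap18.png",np.vstack([np.hstack([f(v0,rv),f(s0,rs)]),np.hstack([f(v,rv),f(s,rs)])]))
E
```

```text
(no output)
```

View pics/gap18.png

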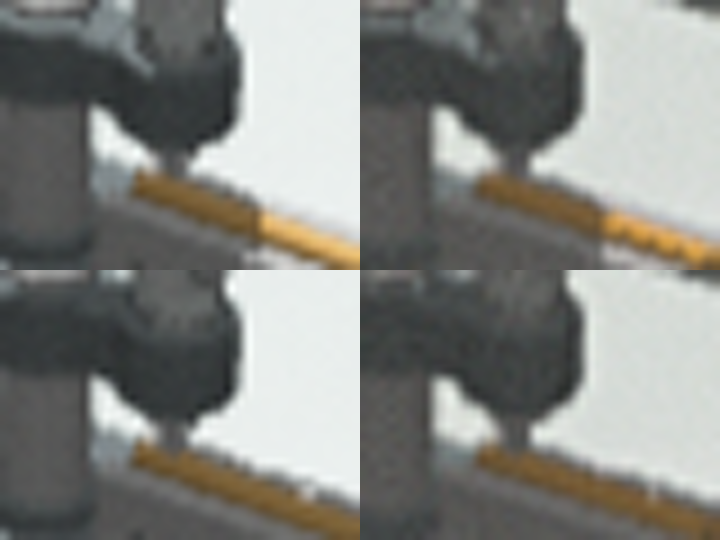

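```bash
cat >> h.py <<'E'
import pickle,os
def prof(n=3):
    out=[]
    for c,cols,rows in (("scene",slice(353,357),slice(178,194)),("side",slice(335,340),slice(160,176))):
        a=np.mean([imaging.snapshot(c)["color"][rows,cols].astype(float) for _ in range(n)],0)
        # red minus blue: brass signal
        b=(a[...,0]-a[...,2]).mean(1); g=a.mean((1,2)); out.append((b,g))
        print(c,"R-B",b.round(0).astype(int),"I",g.round(0).astype(int))
    return out
E
python3 - <<'E'
from h import *
D,_,_=pickle.load(open("d12.pkl","rb"))
for c,cols,rows in (("scene",slice(353,357),slice(178,194)),("side",slice(335,340),slice(160,176))):
    a=D[c]["color"][rows,cols].astype(float); print(c,(a[...,0]-a[...,2]).mean(1).round(0).astype(int),a.mean((1,2)).round(0).astype(int))
prof(2)
E
```

```text
scene [-5 -5 -6 -4 -2 -1 10 47 64 59 32  8  1  0  0  0] [ 57  56  57  67 102 125 112  98  92  83  88 103 106  90  84  85]
side [-3 -3 -2 -2  1  2  2 15 46 60 50 22  5  2  2  2] [ 67  67  64  64  81 115 125 109  94  86  81  90 102  97  87  87]
scene R-B [-6 -6 -6 -3 -2 -1  0 34 60 58 32  7  1  0  0  0] I [ 57  57  57  67 102 126 108  94  91  83  87 103 106  91  84  83]
side R-B [-3 -2 -2 -2  1  2  2  5 35 56 49 23  5  1  2  2] I [ 66  64  64  62  81 114 121 103  89  87  82  89 100  98  88  85]
```

Call:
jog_arm([
  [0,4,0,0,0,0,0.05],
  [0,8,0,0,0,0,0.05],
])

```text
clock: 24.45
eef_pos: [0.5458, -0.3235, 0.1247]
tcp_rot: [-0.692, -0.147, 0.146, 0.692]
contact_force: [1.1, 0.5, 4.0]
opening: 0.174
```

```bash
python3 -c "
from h import *
st(); prof(2)"
```

```text
t 24.45 p [ 0.5458 -0.3235  0.1247] yaw 23.88 F [1.14 0.47 4.  ] M [ 0.116 -0.424  0.079] tau7 0.571 op 0.1736 q7 0.497 -0.735
scene R-B [-6 -6 -6 -3 -1 -2  0 35 60 59 32  7  0  1  0  0] I [ 58  56  56  67 103 126 108  95  92  83  87 104 105  91  83  84]
side R-B [-3 -1 -3 -2  1  2  2  4 30 54 49 23  5  1  2  2] I [ 65  64  63  64  81 114 122 103  86  86  82  88 100  98  86  85]
```

```bash
python3 - <<'E'
from h import *
v18,s18=pickle.load(open("d18.pkl","rb")); D,_,_=pickle.load(open("d12.pkl","rb"))
dv=imaging.snapshot("scene"); ds=imaging.snapshot("side")
pickle.dump((dv["color"],ds["color"]),open("d19.pkl","wb"))
print(proj(dv,[.545,-.3237,.121]),proj(dv,[.545,-.3237,.095]),proj(ds,[.545,-.3237,.121]))
f=lambda a,r:cv2.resize(a[r[0]:r[1],r[2]:r[3],::-1],None,fx=9,fy=9,interpolation=cv2.INTER_CUBIC)
rv=(142,176,338,372); rs=(126,160,322,356)
rows=[np.hstack([f(D["scene"]["color"],rv),f(v18,rv)]),np.hstack([f(dv["color"],rv),f(ds["color"],rs)])]
cv2.imwrite("pics/th19.png",np.clip(np.vstack(rows).astype(float)*1.5,0,255).astype(np.uint8)[:600])
E
```

```text
[355.26556053 158.71448955] [354.83937376 168.45133154] [338.79334406 140.50310624]
```

View pics/th19.png

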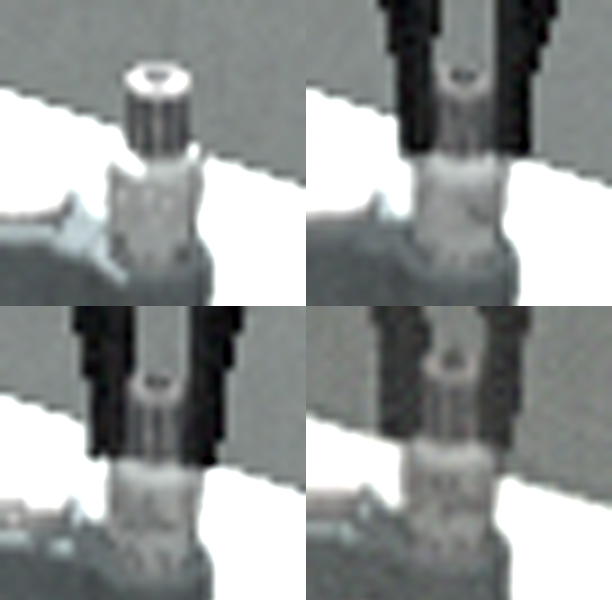

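```bash
cat >> h.py <<'E'
def thim(tag,n=3):
    out={}
    for c,r in (("scene",(142,176,338,372)),("side",(126,160,322,356))):
        out[c]=np.mean([imaging.snapshot(c)["color"][r[0]:r[1],r[2]:r[3]].astype(float) for _ in range(n)],0)
    pickle.dump(out,open(f"th_{tag}.pkl","wb"))
def show(tags,name):
    rows=[]
    for c in ("scene","side"):
        rows.append(np.hstack([cv2.resize(np.clip(pickle.load(open(f"th_{t}.pkl","rb"))[c][15:32,8:26,::-1]*1.5,0,255).astype(np.uint8),None,fx=11,fy=11,interpolation=cv2.INTER_CUBIC) for t in tags]))
    cv2.imwrite(name,np.vstack(rows))
    for a,b in zip(tags[:-1],tags[1:]):
        A=pickle.load(open(f"th_{a}.pkl","rb"));B=pickle.load(open(f"th_{b}.pkl","rb"))
        print(a,b,[np.abs(A[c][19:29,12:22]-B[c][19:29,12:22]).mean().round(2) for c in A])
E
python3 -c "
from h import *
thim('76a');thim('76b')"
```

Call:
jog_arm([
  [0,4,0,0,0,0,0.05],
  [0,8,0,0,0,0,0.05],
])

```text
clock: 25.52
eef_pos: [0.5458, -0.3235, 0.1247]
tcp_rot: [-0.7, -0.098, 0.097, 0.7]
contact_force: [2.9, 1.7, 3.6]
opening: 0.172
```

```bash
python3 -c "
from h import *
st();thim('84');prof(2);st();show(['76a','76b','84'],'pics/th84.png')"
```

```text
t 25.52 p [ 0.5458 -0.3235  0.1247] yaw 15.85 F [2.88 1.74 3.61] M [ 0.232 -0.68   0.057] tau7 0.5704 op 0.172 q7 0.375 -0.702
scene R-B [-6 -6 -5 -2 -2 -1  0 26 56 59 31  8  1  0  0  0] I [ 57  57  56  67 102 125 108  92  90  82  87 103 105  91  83  84]
side R-B [-3 -3 -2 -3  2  2  2  5 28 53 49 24  5  1  2  2] I [ 65  64  64  63  81 115 123 103  89  86  82  89 102  98  88  84]
t 26.02 p [ 0.5458 -0.3235  0.1247] yaw 16.05 F [2.79 1.   4.85] M [ 0.335 -0.867  0.064] tau7 0.0021 op 0.1696 q7 0.378 -0.703
76a 76b [np.float64(0.91), np.float64(1.31)]
76b 84 [np.float64(8.51), np.float64(6.48)]
```

View pics/th84.png

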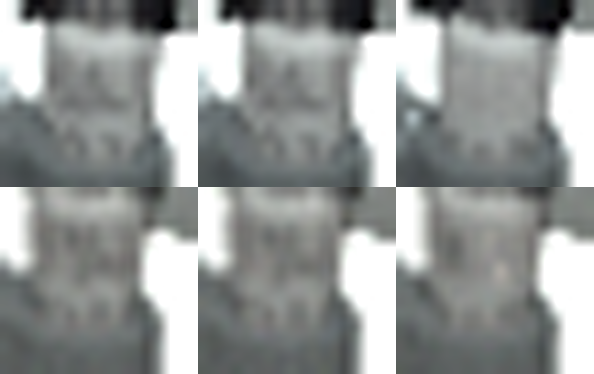

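Call:
jog_arm([
  [0,4,0,0,0,0,0.05],
  [0,8,0,0,0,0,0.05],
])

```text
clock: 26.18
eef_pos: [0.5458, -0.3235, 0.1247]
tcp_rot: [-0.705, -0.049, 0.048, 0.706]
contact_force: [3.2, 1.7, 3.4]
opening: 0.176
```

```bash
python3 -c "
from h import *
st();thim('92',2);prof(2);show(['84','92'],'pics/th92.png')"
```

```text
t 26.18 p [ 0.5458 -0.3235  0.1247] yaw 7.87 F [3.19 1.73 3.39] M [ 0.338 -0.908  0.062] tau7 0.5697 op 0.1755 q7 0.254 -0.669
scene R-B [-6 -5 -5 -3 -1 -2  0 23 55 59 31  8  0  0  0  0] I [ 58  58  56  67 103 118 103  94  91  83  88 104 106  91  84  84]
side R-B [-2 -1 -4 -2  1  2  1  5 24 50 50 25  4  2  2  2] I [ 65  65  63  64  81 115 118  99  88  88  83  89 101  98  89  85]
84 92 [np.float64(7.1), np.float64(5.92)]
```

Call:
jog_arm([
  [0,4,0,0,0,0,0.05],
  [0,8,0,0,0,0,0.05],
])

```text
clock: 26.75
eef_pos: [0.5459, -0.3235, 0.1247]
tcp_rot: [-0.707, 0.0, -0.001, 0.707]
contact_force: [4.5, 1.9, 4.2]
opening: 0.17
```

```bash
python3 -c "
from h import *
st();thim('100',2);prof(2);show(['92','100'],'pics/th100.png')"
```

```text
t 26.75 p [ 0.5459 -0.3235  0.1247] yaw -0.11 F [4.5  1.86 4.22] M [ 0.398 -1.039  0.095] tau7 0.5572 op 0.1699 q7 0.133 -0.636
scene R-B [-6 -6 -5 -3 -2 -1  0 20 54 59 31  7  1  0  0  0] I [ 57  57  57  68 101 117 104  90  91  83  88 104 106  91  84  85]
side R-B [-3 -2 -3 -3  2  1  2  6 25 50 50 24  6  1  2  2] I [ 65  66  63  64  82 109 113  97  88  87  83  89 102  99  88  85]
92 100 [np.float64(7.3), np.float64(6.16)]
```

Call:
jog_arm([
  [0,4,0,0.7,-0.5,0.3,0.05],
  [0,8,0,1.5,-1,0.6,0.05],
])

```text
clock: 27.32
eef_pos: [0.5459, -0.3235, 0.1247]
tcp_rot: [0.705, -0.051, 0.049, -0.705]
contact_force: [2.7, 1.1, 0.4]
opening: 0.174
```

```bash
python3 -c "
from h import *
st();thim('108',2);prof(2);show(['100','108'],'pics/th108.png')"
```

```text
t 27.32 p [ 0.5459 -0.3235  0.1247] yaw -8.13 F [2.74 1.08 0.45] M [ 0.083 -0.799  0.075] tau7 0.5484 op 0.1743 q7 0.01 -0.602
scene R-B [-5 -6 -5 -3  0 -1  0 16 51 59 32  7  1  0  0  0] I [ 57  57  57  66 102 117 103  91  92  84  88 103 106  92  84  84]
side R-B [-3 -2 -4 -3  2  2  2  5 20 49 50 24  6  2  2  2] I [ 65  65  63  64  82 108 111  97  88  87  83  90 102  98  88  86]
100 108 [np.float64(7.43), np.float64(6.07)]
```

Call:
jog_arm([
  [0,4,0,0,0,0,0.05],
  [0,8,0,0,0,0,0.05],
])

```text
clock: 27.88
eef_pos: [0.546, -0.3235, 0.1248]
tcp_rot: [-0.7, 0.1, -0.099, 0.7]
contact_force: [1.9, -0.2, -1.8]
opening: 0.173
```

```bash
python3 -c "
from h import *
st();thim('116',2);prof(2);show(['108','116'],'pics/th116.png')"
```

```text
t 27.88 p [ 0.546  -0.3235  0.1248] yaw -16.14 F [ 1.9  -0.19 -1.81] M [-0.088 -0.705  0.14 ] tau7 0.5227 op 0.1729 q7 -0.112 -0.569
scene R-B [-6 -6 -6 -2 -2 -1  0 12 49 59 32  8  1  0  0  0] I [ 58  56  57  67 102 123 107  91  92  84  89 104 106  92  84  85]
side R-B [-2 -3 -3 -2  1  2  2  5 16 46 51 25  6  2  3  2] I [ 66  66  64  64  82 110 120 103  87  86  82  90 102  98  88  85]
108 116 [np.float64(7.82), np.float64(6.05)]
```

Call:
jog_arm([
  [0,4,0,0.3,0.3,0,0.05],
  [0,8,0,0.5,0.5,0,0.05],
])

```text
clock: 28.45
eef_pos: [0.5462, -0.3235, 0.1248]
tcp_rot: [0.692, -0.149, 0.147, -0.691]
contact_force: [-0.4, -0.7, -0.2]
opening: 0.168
```

```bash
python3 -c "
from h import *
st();thim('124',2);prof(2);show(['116','124'],'pics/th124.png')"
```

```text
t 28.45 p [ 0.5462 -0.3235  0.1248] yaw -24.14 F [-0.43 -0.69 -0.24] M [-0.186 -0.011  0.067] tau7 0.5214 op 0.1683 q7 -0.234 -0.536
scene R-B [-6 -5 -5 -2 -1 -1  0 11 49 59 32  8  1  0  0  0] I [ 58  58  57  67 102 126 108  92  92  83  88 103 105  91  84  84]
side R-B [-2 -3 -2 -2  1  1  2  5 16 46 50 24  6  1  1  3] I [ 67  65  65  64  80 109 120 103  87  87  84  90 102  98  88  84]
116 124 [np.float64(7.52), np.float64(5.24)]
```

Call:
jog_arm([
  [0,4,0,0,0,0,0.05],
  [0,8,0,0,0,0,0.05],
])

```text
clock: 29.02
eef_pos: [0.5464, -0.3235, 0.1248]
tcp_rot: [0.68, -0.196, 0.195, -0.679]
contact_force: [-3.4, -0.5, 0.4]
opening: 0.173
```

```bash
python3 -c "
from h import *
st();thim('132',2);prof(2);show(['124','132'],'pics/th132.png')"
```

```text
t 29.02 p [ 0.5464 -0.3235  0.1248] yaw -32.14 F [-3.37 -0.48  0.37] M [-0.276  0.671  0.073] tau7 0.5212 op 0.1728 q7 -0.356 -0.503
scene R-B [-5 -6 -5 -3 -1 -1 -1 12 49 59 32  8  1  0  0  0] I [ 57  58  57  67 102 126 108  93  92  84  88 103 106  91  84  85]
side R-B [-2 -3 -3 -2  1  2  2  4 16 45 50 24  6  2  2  3] I [ 66  65  63  63  81 109 120 103  87  87  84  90 102  98  89  86]
124 132 [np.float64(1.76), np.float64(1.77)]
```

Call:
jog_arm([
  [0,4,0,-0.5,0,-0.3,0.05],
  [0,8,0,-1,0,-0.6,0.05],
])

```text
clock: 29.58
eef_pos: [0.5464, -0.3235, 0.1248]
tcp_rot: [-0.664, 0.242, -0.243, 0.664]
contact_force: [-2.7, -1.9, -1.3]
opening: 0.173
```

```bash
python3 -c "
from h import *
st();thim('140',2);prof(2);show(['124','132','140'],'pics/th140.png')"
```

```text
t 29.58 p [ 0.5464 -0.3235  0.1248] yaw -40.1 F [-2.66 -1.89 -1.34] M [-0.443  0.379  0.096] tau7 0.5164 op 0.1732 q7 -0.477 -0.471
scene R-B [-6 -5 -6 -3 -1 -1  0 11 49 59 32  8  1  0  0  0] I [ 58  57  57  67 102 126 108  92  93  84  88 103 106  92  84  84]
side R-B [-3 -2 -2 -3  2  2  2  5 17 45 50 25  5  2  2  2] I [ 64  67  63  64  81 108 119 103  87  87  84  89 102  99  88  85]
124 132 [np.float64(1.76), np.float64(1.77)]
132 140 [np.float64(1.62), np.float64(1.52)]
```

View pics/th140.png

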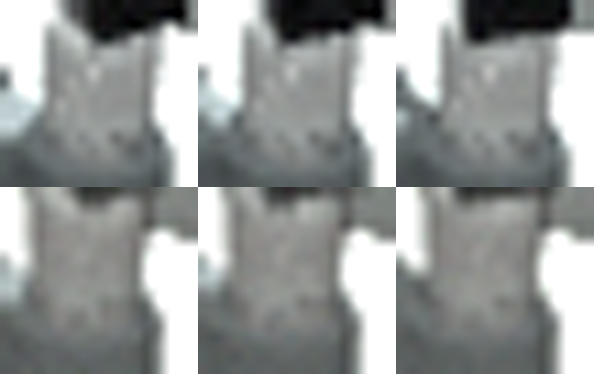

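Call:
jog_arm([
  [0,4,0,-0.5,0,-1,0.05],
  [0,8,0,-0.5,0,-1.2,0.05],
  [0,12,0,-0.5,0,-1.2,0.05],
  [0,16,0,-0.5,0,-1.2,0.05],
  [0,20,0,-0.5,0,-1.2,0.05],
  [0,20,0,-0.5,0,-1.2,0.05],
])

```text
clock: 30.48
eef_pos: [0.5463, -0.3236, 0.1249]
tcp_rot: [-0.612, 0.353, -0.354, 0.613]
contact_force: [1.0, -2.9, -6.1]
opening: 0.171
```

```bash
python3 -c "
from h import *
st();thim('160',2);prof(2);show(['124','140','160'],'pics/th160.png')"
```

```text
t 30.48 p [ 0.5463 -0.3236  0.1249] yaw -59.97 F [ 1.04 -2.92 -6.14] M [-0.656 -0.328  0.018] tau7 -0.4556 op 0.1713 q7 -0.779 -0.388
scene R-B [-5 -6 -5 -3 -1 -2  0 11 49 60 31  7  1  0  0  0] I [ 58  57  57  67 102 121 106  92  92  84  89 104 106  91  84  84]
side R-B [-3 -2 -2 -2  1  2  1  5 16 46 51 24  5  1  2  2] I [ 66  65  64  64  81 109 111  96  86  87  83  90 101  98  87  86]
124 140 [np.float64(1.89), np.float64(1.72)]
140 160 [np.float64(1.53), np.float64(1.6)]
```

View pics/th160.png

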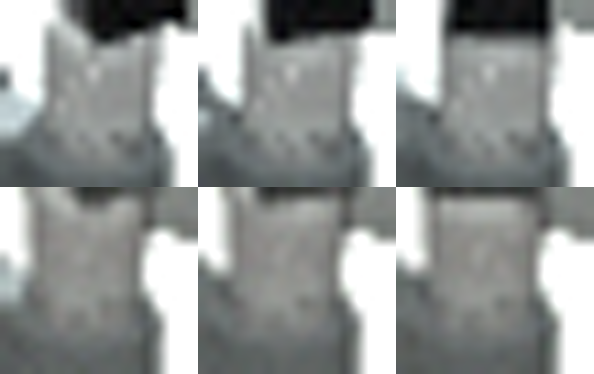

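Call:
jog_arm([
  [0,0,0,0.8,1.5,0,0.05],
  [0,0,0,0.8,1.5,0,0.05],
  [0,0,0,0.8,1.5,0,0.05],
])

```text
clock: 31.13
eef_pos: [0.5463, -0.3237, 0.1248]
tcp_rot: [-0.612, 0.353, -0.354, 0.613]
contact_force: [1.1, 1.1, 2.8]
opening: 0.173
```

Call:
jog_arm([
  [0,0,0,0,0,0,0.2],
  [0,0,0,0,0,0,0.25],
  [0,0,0,0,0,0,0.35],
  [0,0,0,0,0,0,0.45],
  [0,0,0,0,0,0,0.45],
  [0,0,0,0,0,0,0.45],
])

```text
clock: 31.63
eef_pos: [0.5452, -0.3245, 0.1233]
tcp_rot: [0.612, -0.354, 0.353, -0.612]
contact_force: [0.4, 0.9, 0.2]
opening: 0.422
```

```bash
python3 -c "
from h import *
st()
d=imaging.snapshot('wrist');im=d['color'][:,:,::-1]; cv2.imwrite('pics/w20.png',cv2.resize(im[150:300,220:420],None,fx=4,fy=4,interpolation=cv2.INTER_CUBIC))"
```

```text
t 31.63 p [ 0.5452 -0.3245  0.1233] yaw -59.98 F [0.4  0.92 0.22] M [-0.009  0.01  -0.009] tau7 0.0002 op 0.4221 q7 -0.779 -0.387
```

View pics/w20.png

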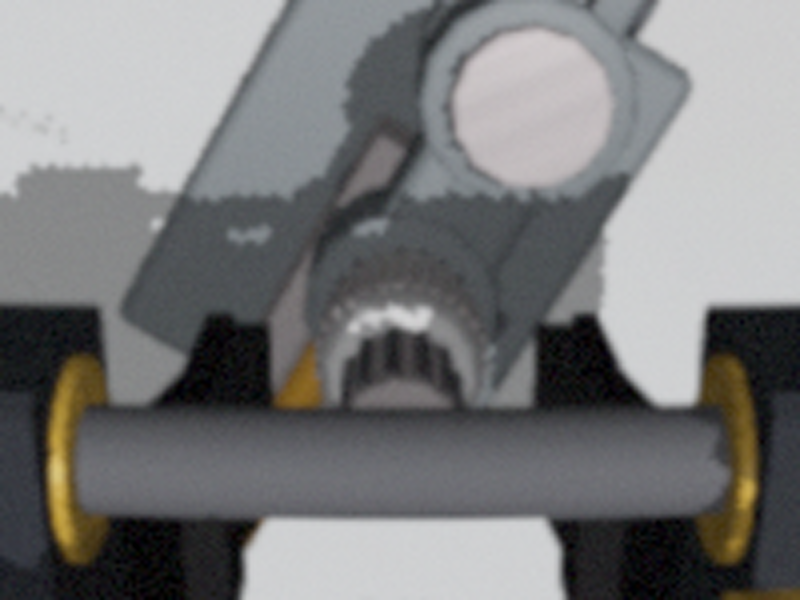

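Released and centred round the knob with clearance. Raise straight up and check.

Call:
jog_arm([
  [0,0,0,0,-15,0,0.45],
  [0,0,0,0,-40,0,0.45],
  [0,0,0,0,-75,0,0.45],
  [0,0,0,0,-110,0,0.45],
  [0,0,0,0,-110,0,0.45],
  [0,0,0,0,-110,0,0.45],
  [0,0,0,0,-110,0,0.45],
])

```text
clock: 32.27
eef_pos: [0.545, -0.3244, 0.233]
tcp_rot: [0.613, -0.354, 0.353, -0.612]
contact_force: [-0.8, -0.5, -0.4]
opening: 0.448
```

```bash
python3 - <<'E'
from h import *
st()
thim('end',2); prof(2); show(['140','160','end'],'pics/thend.png')
D={c:imaging.snapshot(c) for c in ("wrist","scene","side")}
print([ (l,[(x["location"],x["confidence"]) for x in imaging.search_frame("wrist",l)[:1]]) for l in ("dop_head","nut","loupe","gem_box")])
im=D["wrist"]["color"][:,:,::-1]; cv2.imwrite("pics/w21.png",im)
s=D["side"]; v=D["scene"]
cv2.imwrite("pics/s21c.png",cv2.resize(np.hstack([v["color"][140:220,310:410,::-1],s["color"][125:205,290:390,::-1]]),None,fx=4,fy=5,interpolation=cv2.INTER_CUBIC))
E
```

```text
t 32.27 p [ 0.545  -0.3244  0.233 ] yaw -59.98 F [-0.76 -0.47 -0.44] M [0.027 0.016 0.037] tau7 -0.0009 op 0.4481 q7 -0.733 -0.413
scene R-B [-5 -6 -6 -2 -2 -1  0 12 50 59 32  7  1  0  0  0] I [ 58  57  58  67 102 126 108  91  92  84  88 104 106  92  84  84]
side R-B [-2 -3 -3 -2  1  2  2  5 16 45 50 24  6  1  2  2] I [ 65  63  63  62  80 112 121 101  86  86  81  88 100  96  86  84]
140 160 [np.float64(1.53), np.float64(1.6)]
160 end [np.float64(3.1), np.float64(2.2)]
[('dop_head', [([0.4882, -0.3235, 0.0468], 0.59)]), ('nut', [([0.4367, -0.1405, 0.0064], 0.63)]), ('loupe', [([0.545, -0.1191, 0.0172], 0.87)]), ('gem_box', [([0.5721, 0.0542, 0.0237], 0.62)])]
```

View pics/s21c.png

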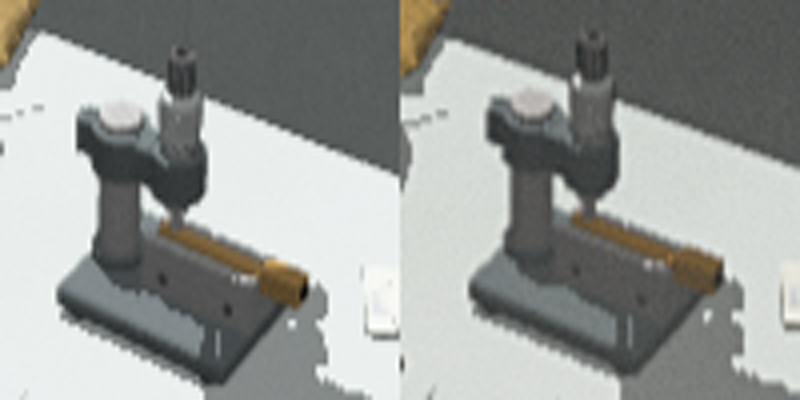

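View pics/w21.png

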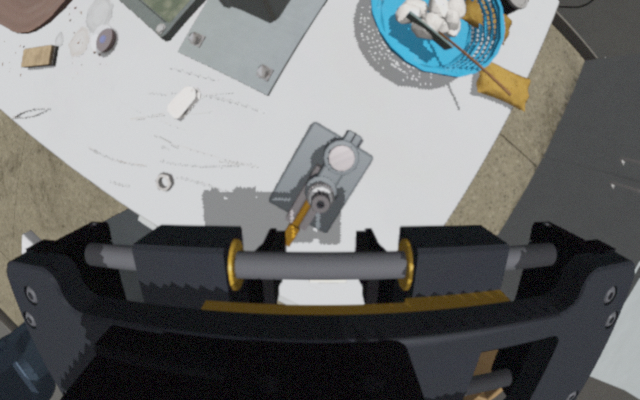

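View pics/thend.png

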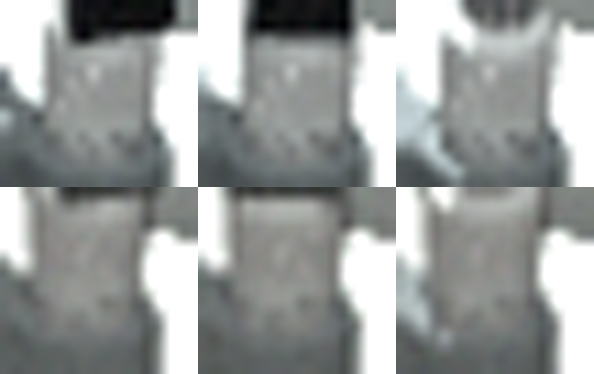

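```bash
python3 - <<'E'
from h import *
print(delta([.486,-.3235,.1985],down(np.radians(-90))))
E
```

```text
(array([-1.000e-02,  3.003e+01,  1.000e-02]), array([-30.6,  35.1, -51.1]))
```

Call:
jog_arm([
  [0,6,0,-8,0,-12,0.45],
  [0,12,0,-15,5,-25,0.45],
  [0,18,0,-23,15,-38,0.45],
  [0,24,0,-30,25,-51,0.45],
  [0,30,0,-30.6,35,-51,0.45],
  [0,30,0,-30.6,35,-51,0.45],
  [0,30,0,-30.6,35,-51,0.45],
  [0,30,0,-30.6,35,-51,0.45],
])

```text
clock: 33.68
eef_pos: [0.4871, -0.3234, 0.1992]
tcp_rot: [-0.501, 0.499, -0.5, 0.501]
contact_force: [0.2, -0.0, 0.4]
opening: 0.453
```

```bash
python3 - <<'E'
from h import *
st()
a=np.mean([imaging.snapshot("wrist")["color"].astype(float) for _ in range(4)],0).astype(np.uint8)[:,:,::-1]
D,_,_=pickle.load(open("d12.pkl","rb")); b=D["wrist"]["color"][:,:,::-1]
f=lambda q:cv2.resize(q[108:164,292:350],None,fx=6.5,fy=6.5,interpolation=cv2.INTER_CUBIC)
cv2.imwrite("pics/kend.png",np.hstack([f(b),f(a)])); cv2.imwrite("pics/w22.png",np.ascontiguousarray(a))
for l in ("dop_head","ratchet_grip"): print([(x["location"],x["confidence"]) for x in imaging.search_frame("wrist",l)[:1]])
E
```

```text
t 33.68 p [ 0.4871 -0.3234  0.1992] yaw -89.8 F [ 0.23 -0.05  0.37] M [-0.055  0.037  0.044] tau7 0.0051 op 0.4529 q7 -1.168 -0.31
[([0.486, -0.3236, 0.0443], 0.62)]
[([0.545, -0.3234, 0.1431], 0.86)]
```

View pics/kend.png

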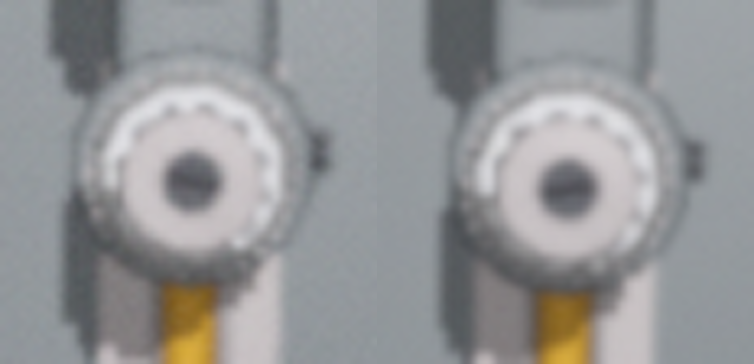

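View pics/w22.png

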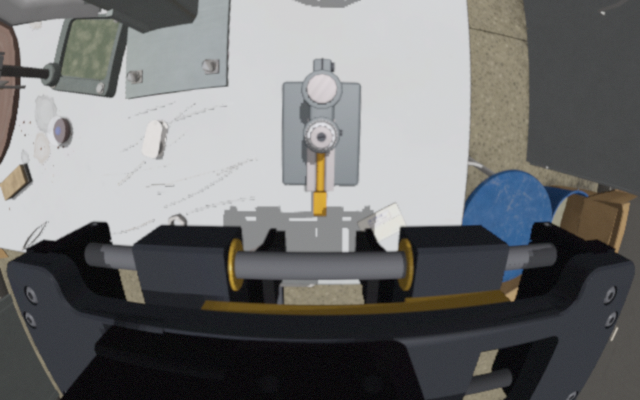

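```bash
python3 - <<'E'
from h import *
a=cv2.imread("pics/w22.png")[...,1].astype(float); D,_,_=pickle.load(open("d12.pkl","rb")); b=D["wrist"]["color"][...,1].astype(float)
for n,g,box in (("before",b,(291+21,291+40)),("after",a,(291+21,291+40))):
    sub=g[126:147,box[0]:box[1]]; m=sub<sub.min()+ (np.median(sub)-sub.min())*.6
    ys,xs=np.nonzero(m); cy,cx=ys.mean(),xs.mean(); print(n,126+cy,box[0]+cx,len(xs))
    Y=int(round(126+cy));X=int(round(box[0]+cx)); print(g[Y-5:Y+6,X-5:X+6].astype(int))
    # orientation: dark line in disc radius 3: max mean along dir
    G=cv2.GaussianBlur(g,(0,0),.5)
    res=[]
    for th in range(-90,90,10):
        t=np.radians(th); r=np.arange(-3.,3.1,.25)
        px=(box[0]+cx+r*np.cos(t)).astype(np.float32); py=(126+cy-r*np.sin(t)).astype(np.float32)
        res.append((th,round(float(cv2.remap(G.astype(np.float32),px[None],py[None],cv2.INTER_LINEAR).mean()),1)))
    print(res)
E
```

```text
before 138.03614457831324 320.1686746987952 83
[[196 190 163 130 111 104 102 108 111 125 155]
 [192 180 143 103  91  96  97 100 100 110 139]
 [191 175 134  97  87  84  87  88  94 100 123]
 [190 176 135  99  91  88  86  84  87  88 118]
 [193 181 143 113 103 101 101  98  95 101 134]
 [196 186 158 126 111 104 107 107 105 125 156]
 [196 193 179 151 130 114 114 118 126 147 175]
 [196 195 191 181 165 146 144 150 157 175 187]
 [197 196 196 193 186 178 178 180 182 185 190]
 [194 197 196 195 193 192 191 191 191 191 191]
 [182 191 194 194 194 195 195 192 192 190 191]]
[(-90, 116.4), (-80, 116.3), (-70, 115.7), (-60, 115.4), (-50, 115.1), (-40, 115.0), (-30, 115.1), (-20, 115.4), (-10, 115.9), (0, 115.9), (10, 116.9), (20, 117.5), (30, 117.9), (40, 118.4), (50, 118.4), (60, 118.5), (70, 117.9), (80, 117.1)]
after 137.5 320.24285714285713 70
[[195 192 179 160 139 126 120 126 142 165 184]
 [194 184 159 131 114 109 106 109 115 134 163]
 [191 175 142 115 105 103  99  98  97 110 141]
 [188 166 128  99  93  90  87  84  86  96 126]
 [186 161 120  89  82  82  82  85  86  95 126]
 [187 168 128  98  92  93  98 100 100 110 138]
 [191 180 148 116 107 104 104 105 107 124 156]
 [193 186 166 141 123 114 113 116 124 148 174]
 [192 191 183 171 156 145 140 145 155 173 186]
 [194 194 191 186 181 174 172 173 179 187 191]
 [193 193 193 191 191 189 188 188 189 191 191]]
[(-90, 99.9), (-80, 100.0), (-70, 99.5), (-60, 98.9), (-50, 98.2), (-40, 97.2), (-30, 96.2), (-20, 95.4), (-10, 94.7), (0, 94.3), (10, 93.5), (20, 93.9), (30, 94.6), (40, 95.9), (50, 97.2), (60, 98.3), (70, 99.2), (80, 99.7)]
```

```bash
python3 -c "
from workcell import manip
print(manip.job_done())"
```

```text
the job is handed in; nothing more can be done
None
```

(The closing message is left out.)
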